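# Gauge the drilled specimen holders, sort them by fit and lock the carrier

## Task

Try the pin gauge in the bore of every aluminium specimen holder, in the order of their red dots (fewest first): stand those it slides into upright in the white carrier's trough and those it will not enter upright in the red tray. Put the gauge back in its blue stand, pin down and fully home, and only then push the orange knob fully down and, holding it down, turn it clockwise a quarter turn, so that its arm lies over the trough and stays locked down. Leave the beaker, the jar and the dish alone.

Things in the scene. Friction and masses are not known exactly. Their poses are not given: they have to be found in the camera images.
- holder1: loose aluminium block (dark band round its foot), 40 x 40 mm and 36 mm high, 0.11 to 0.2 kg, with a vertical bore through its centre and one red dot painted near one edge of its top face (the -x edge of its frame). Its bore is either large enough for the gauge (16 mm) or undersize (10.5 mm): the gauge will tell. Origin: centre of the underside, z up. Absent from some starts (None).
- holder1_mouth (a point): centre of the bore at the top face of holder1, 36 mm above its underside
- holder2: loose aluminium block (dark band round its foot), 40 x 40 mm and 36 mm high, 0.11 to 0.2 kg, with a vertical bore through its centre and two red dots painted near one edge of its top face (the -x edge of its frame). Its bore is either large enough for the gauge (16 mm) or undersize (10.5 mm): the gauge will tell. Origin: centre of the underside, z up. Absent from some starts (None).
- holder2_mouth (a point): centre of the bore at the top face of holder2, 36 mm above its underside
- holder3: loose aluminium block (dark band round its foot), 40 x 40 mm and 36 mm high, 0.11 to 0.2 kg, with a vertical bore through its centre and three red dots painted near one edge of its top face (the -x edge of its frame). Its bore is either large enough for the gauge (16 mm) or undersize (10.5 mm): the gauge will tell. Origin: centre of the underside, z up. Absent from some starts (None).
- holder3_mouth (a point): centre of the bore at the top face of holder3, 36 mm above its underside
- holder4: loose aluminium block (dark band round its foot), 40 x 40 mm and 36 mm high, 0.11 to 0.2 kg, with a vertical bore through its centre and four red dots painted near one edge of its top face (the -x edge of its frame). Its bore is either large enough for the gauge (16 mm) or undersize (10.5 mm): the gauge will tell. Origin: centre of the underside, z up. Absent from some starts (None).
- holder4_mouth (a point): centre of the bore at the top face of holder4, 36 mm above its underside
- holder5: loose aluminium block (dark band round its foot), 40 x 40 mm and 36 mm high, 0.11 to 0.2 kg, with a vertical bore through its centre and five red dots painted near one edge of its top face (the -x edge of its frame). Its bore is either large enough for the gauge (16 mm) or undersize (10.5 mm): the gauge will tell. Origin: centre of the underside, z up. Absent from some starts (None).
- holder5_mouth (a point): centre of the bore at the top face of holder5, 36 mm above its underside
- gauge: loose pin gauge, 84 mm tall, 90 g: a round steel pin 13 mm across and 32 mm long pointing down, a dark collar 26 mm across and 6 mm thick, then a green square handle 18 x 18 mm, 46 mm long, on top (38 to 84 mm above the pin's tip). Origin: centre of the pin's lower end; z runs up to the handle. At the start it stands in its blue stand, pin down
- stand: fixed blue block, 50 x 50 mm and 45 mm high, with an 18 mm hole 38 mm deep in its top for the gauge's pin; the collar then rests on the top, so the pin's tip hangs 32 mm below the mouth. Origin: centre of the underside
- stand_mouth (a point): centre of the stand's hole at its top face, 45 mm above the bench; z up
- carrier: fixed white carrier: a trough, inside 170 mm long (its x) and 56 mm wide (y), floor (green) 4 mm and rim 18 mm above the bench, room for three holders in a row along x. Origin: centre of the trough at bench level, z up. At x = -134 mm, y = 0 a dark post, 36 mm across and 48 mm high, carries the orange knob and retaining arm
- reject_bin: fixed red open tray for undersize holders, outside 120 mm (its x) by 185 mm (y), walls 4 mm thick and 26 mm high, floor 4 mm. Origin: centre of the underside
- latch_push (a joint): how far the knob is pushed down, m: 0 up, 0.010 fully down. A spring pushes it up (about 4 N net at the top, 7 N fully down). A bayonet holds it: a lug sits in a slot, which blocks turning (unless forced) until pushed down more than about 5 mm; once turned it stays down at about 0.005 when let go
- latch_turn (a joint): turn of the knob and arm, rad: 0 open (arm along the carrier's +y), grows clockwise seen from above to 1.6 (stop); at 1.57 the arm lies over the trough along the carrier's +x. Light friction, about 0.04 N m; it stays where left
- knob_grip (a point): middle of the knob's grip, on its vertical axis, 82 mm above the bench when up: an upright orange wing 12 mm thick, 42 mm long, 24 mm high (top at 94 mm). Its long side (y of this frame) points along the arm; the arm's upper face is 19 mm below this point
- bar_end (a point): a point in the orange retaining arm (12 mm wide, 6 mm thick) near its free end, 190 mm from the knob's axis. Unlocked the arm points along the carrier's +y, clear of the trough; locked, its underside passes about 12 mm over loaded holders (7 mm with the knob fully pushed down)
- beaker: bystander: glass beaker 60 mm across, 75 mm high; leave it alone
- reagent_jar: bystander: amber jar 48 mm across, 75 mm high; leave it alone
- petri: bystander: closed white dish 64 mm across, 18 mm high; leave it alone
Not all that is in view belongs to the job. Leave any pink or turquoise look-alike of the holder2 alone. There is more than one size of the stand; the job needs the smaller.

How it is judged:
On the way, in this order (a step that is already met when the one before it is completed fails the run):
1. the pin gauge is tried upright in the bore of the holder with one dot (tip over the bore and either 8 mm down it or pressing on it) (horizontal distance between gauge and holder1_mouth below 0.005 m and angle between the z axis of gauge and the z axis of holder1, either way round below 0.15 rad and z of gauge in the frame of holder1_mouth below 0.003 m and (z of gauge in the frame of holder1_mouth below -0.008 m or contact force between gauge and holder1 above 1.5 N)), for 0.05 s.
2. the pin gauge is tried upright in the bore of the holder with two dots (tip over the bore and either 8 mm down it or pressing on it) (horizontal distance between gauge and holder2_mouth below 0.005 m and angle between the z axis of gauge and the z axis of holder2, either way round below 0.15 rad and z of gauge in the frame of holder2_mouth below 0.003 m and (z of gauge in the frame of holder2_mouth below -0.008 m or contact force between gauge and holder2 above 1.5 N)), for 0.05 s.
3. the pin gauge is tried upright in the bore of the holder with three dots (tip over the bore and either 8 mm down it or pressing on it) (horizontal distance between gauge and holder3_mouth below 0.005 m and angle between the z axis of gauge and the z axis of holder3, either way round below 0.15 rad and z of gauge in the frame of holder3_mouth below 0.003 m and (z of gauge in the frame of holder3_mouth below -0.008 m or contact force between gauge and holder3 above 1.5 N)), for 0.05 s.
4. the pin gauge is tried upright in the bore of the holder with four dots (tip over the bore and either 8 mm down it or pressing on it) (horizontal distance between gauge and holder4_mouth below 0.005 m and angle between the z axis of gauge and the z axis of holder4, either way round below 0.15 rad and z of gauge in the frame of holder4_mouth below 0.003 m and (z of gauge in the frame of holder4_mouth below -0.008 m or contact force between gauge and holder4 above 1.5 N)), for 0.05 s.
5. the pin gauge is tried upright in the bore of the holder with five dots (tip over the bore and either 8 mm down it or pressing on it) (horizontal distance between gauge and holder5_mouth below 0.005 m and angle between the z axis of gauge and the z axis of holder5, either way round below 0.15 rad and z of gauge in the frame of holder5_mouth below 0.003 m and (z of gauge in the frame of holder5_mouth below -0.008 m or contact force between gauge and holder5 above 1.5 N)), for 0.05 s.
6. every holder sorted, the gauge back in its stand, the arm still open (x of holder1 in the frame of carrier between -0.07 and 0.07 m and y of holder1 in the frame of carrier between -0.013 and 0.013 m and z of holder1 in the frame of carrier between -0.002 and 0.012 m and angle between each of holder1, holder2, holder3, holder4, holder5, gauge's own z axis and vertical below 0.12 rad and linear speed of each of holder1, holder2, holder3, holder4, holder5 below 0.03 m/s and x of holder2 in the frame of reject_bin between -0.04 and 0.04 m and y of holder2 in the frame of reject_bin between -0.073 and 0.073 m and z of holder2 in the frame of reject_bin between -0.002 and 0.012 m and x of holder3 in the frame of carrier between -0.07 and 0.07 m and y of holder3 in the frame of carrier between -0.013 and 0.013 m and z of holder3 in the frame of carrier between -0.002 and 0.012 m and x of holder4 in the frame of reject_bin between -0.04 and 0.04 m and y of holder4 in the frame of reject_bin between -0.073 and 0.073 m and z of holder4 in the frame of reject_bin between -0.002 and 0.012 m and x of holder5 in the frame of carrier between -0.07 and 0.07 m and y of holder5 in the frame of carrier between -0.013 and 0.013 m and z of holder5 in the frame of carrier between -0.002 and 0.012 m and horizontal distance between gauge and stand_mouth below 0.007 m and z of gauge in the frame of stand_mouth below -0.026 m and value of joint latch_turn below 0.6 rad), for 0.2 s.
7. the knob is pushed down, not yet turned (value of joint latch_push above 0.0055 m and value of joint latch_turn below 0.5 rad), for 0.05 s.
At the end, for the whole second after the job is handed in: Holders whose bore takes the gauge stand upright (0.12 rad) on the carrier's trough floor, the others on the red tray's floor, at rest; gauge in its stand, tip 26 mm or more below the mouth; knob turned 1.3 rad or more and held down 3.5 mm or more by its bayonet (x of holder1 in the frame of carrier between -0.07 and 0.07 m and y of holder1 in the frame of carrier between -0.013 and 0.013 m and z of holder1 in the frame of carrier between -0.002 and 0.012 m and angle between each of holder1, holder2, holder3, holder4, holder5, gauge's own z axis and vertical below 0.12 rad and linear speed of each of holder1, holder2, holder3, holder4, holder5, gauge below 0.03 m/s and x of holder2 in the frame of reject_bin between -0.04 and 0.04 m and y of holder2 in the frame of reject_bin between -0.073 and 0.073 m and z of holder2 in the frame of reject_bin between -0.002 and 0.012 m and x of holder3 in the frame of carrier between -0.07 and 0.07 m and y of holder3 in the frame of carrier between -0.013 and 0.013 m and z of holder3 in the frame of carrier between -0.002 and 0.012 m and x of holder4 in the frame of reject_bin between -0.04 and 0.04 m and y of holder4 in the frame of reject_bin between -0.073 and 0.073 m and z of holder4 in the frame of reject_bin between -0.002 and 0.012 m and x of holder5 in the frame of carrier between -0.07 and 0.07 m and y of holder5 in the frame of carrier between -0.013 and 0.013 m and z of holder5 in the frame of carrier between -0.002 and 0.012 m and horizontal distance between gauge and stand_mouth below 0.007 m and z of gauge in the frame of stand_mouth below -0.026 m and value of joint latch_turn above 1.3 rad and value of joint latch_push above 0.0035 m); the robot touches nothing.
It fails at once if the beaker is shifted more than 40 mm (distance of beaker from where it was at the start of the episode above 0.04 m).
It fails at once if the jar is shifted more than 40 mm (distance of reagent_jar from where it was at the start of the episode above 0.04 m).
It fails at once if the dish is shifted more than 40 mm (distance of petri from where it was at the start of the episode above 0.04 m).
Of holder1, holder2, holder3, holder4, holder5 only 3 to 4 are there at a start; the rules pass over those that are not, and their reading is None.
At some moment in a run one of holder1, holder2, holder3, holder4, holder5 may be knocked a few centimetres aside while the robot is not near it.
It also fails if it takes over 210 s, if anything falls off the work surface, if the arm or the gripper's body presses on something with over 40 N, if the wrist force passes 120 N, or if a joint passes its speed limit or range.

## Robot

A 6-joint arm with a two-finger parallel gripper is mounted at the origin on the work surface. World frame = base frame: x ahead of the robot, y to its left, z up, the work surface at z = 0. Lengths are in m, angles in rad, forces in N, time in s.
With the tool pointing down it reaches from about 0.4 to 0.825 m from the base axis. Payload 7 kg.
Tool frame: the origin (TCP) lies between the finger pads; the fingertips stand 22 mm ahead of it and the grasp point (between the pads) lies 3 mm ahead of it; z points along the fingers, y is the direction in which the jaws open and shut (so a half turn about z gives the same grasp; the last joint's range is limited). The gripper opens to 88 mm and grips with 3 to 60 N. Pads are 19 mm wide; open, the fingers measure 130 mm over their backs; the gripper's body (78 mm by 193 mm) begins 47 mm behind the grasp point.
Start: joints at [1.458, 0.359, 0.012, 0, -1.224, -0.288], TCP at [0.263, 0.621, 0.223] pointing down, gripper open.
Joint ranges: [-3.07, 3.07], [-1.43, 2.12], [-1.02, 1.25], [-3.03, 1.67], [-3.05, -0], [-3.03, 3.03]. Speed limits (rad/s): [2.39, 2.39, 3.01, 3.14, 3.14, 3.14].

## Interface

Orientations are given as [roll, pitch, yaw] about the fixed x, y, z axes, in that order (R = Rz(yaw) Ry(pitch) Rx(roll)).
In Python, from station import * gives the robot as it stands. The module is installed in compiled form; this text tells all that it offers.
- The arm moves only by the tool move_arm, never from a script. Its argument "rows" is a list of rows, each an object with "delta_rot": the turn, a rotation vector about the world's x, y, z in degrees, a list of three; "delta_pos": the shift along the world's x, y, z in cm, a list of three; "hand": the finger opening in cm, from 0 to 8.76. A call has exactly 10 rows; each row shifts and turns the commanded pose from where the row before left it; what a row does not reach is not made up. A row lasts 1/10 s, in which the tool goes at most 50 mm and 8.59 degrees, less where a joint would pass 70% of its speed; a pose out of reach is approached as far as the arm can. A call is refused whole if a number of a shift passes 5 or a number of a turn 8.59, either way. A call with a gripper value outside its range is refused whole. The fingers move at their own pace and stop on an object; "force" is the grip in N (left out, the last holds). Time passes only in rows, so rows that do not move let the fingers close, or fill a call up. It gives the time, the measured TCP pose, the force and the opening at its end, in the units of the state.
- get_state(): the state, without advancing time (a new reading comes with each control period).
- grab_frame(name): name is "side" or "top" or "wrist"; returns the picture (480x640x3 uint8, blue, green, red); there is no depth.
- camera_info(name): a dict with "camera_matrix" (3x3 intrinsics, pixels), "world_from_camera" (4x4, takes a point from camera to world coordinates); the wrist camera has in their place "T_tool_cam" (4x4, takes a point from camera to tool coordinates, whose origin is the TCP and whose axes are the flange's). Camera axes: x right, y down, z forward; pixel columns grow to the right and rows downward; lengths in m; the calibration is good to about 2 mm. The wrist camera is an equidistant fisheye: a pixel r from the principal point sees the ray r / f radians off the axis. A picture is of the moment at which its call begins: read the wrist's pose just before it. camera_info takes no time and is no camera call.
- job_done(): hands the job in, once; it reports no verdict.
The state is a dict: "t": time; "q": joint angles; "qd": joint speeds; "joint_efforts": joint torques, N m; "eef_pos": TCP position; "ee_rot": TCP orientation; "force": force on the tool from outside, world axes, zero at the start; "moment": the same for the moment, N m; "width": finger opening in m.
Only numpy, scipy, OpenCV 4.12 (cv2) and the standard library are available. Lean on these libraries where they do the work, as an engineer would, in place of code of your own. Each camera call takes 0.05 s, during which the arm holds its last target.

## Working session

There is one attempt and no reset: what is moved stays moved. The work goes in short steps, Python scripts to look and compute and a tool call to move; the robot and the scene stay as the last step left them, time stands still between calls to the robot, and variables do not carry over. Pictures are saved under pics/ and viewed, and the job is handed in when it is done.

Besides the shell and the picture viewer there is one more tool, called after "Request:" as name([rows], argument=value, ...), one row to a line, values as JSON. move_arm: Moves the arm, as the interface text tells. Its arguments: {"type":"object","properties":{"rows":{"type":"array"},"force":{"type":"number"}},"required":["rows"]}

```bash
mkdir -p pics; python3 - <<'E'
from station import *
import cv2,json
s=get_state();print(s)
for n in ["side","top","wrist"]:
    print(n,camera_info(n))
    cv2.imwrite(f"pics/{n}0.png",grab_frame(n))
E
```

```text
{'t': 0.0, 'q': array([ 1.45813529e+00,  3.59394034e-01,  1.10677777e-02, -3.53199852e-04,
       -1.22409453e+00, -2.88084094e-01]), 'qd': array([ 4.03828671e-04, -7.07118443e-04,  1.46198356e-04, -6.02690311e-05,
       -1.52603934e-03, -5.80319848e-04]), 'joint_efforts': array([ 1.81686799e-03, -5.82721066e+01,  2.93052292e+01,  6.99724495e+00,
        6.83402453e-03, -1.74524512e-04]), 'eef_pos': array([0.26316245, 0.62105491, 0.2224214 ]), 'ee_rot': array([ 3.13994079e+00, -1.43234058e-04, -4.00865295e-01]), 'force': array([-0.23795523, -0.12804334,  0.55888306]), 'moment': array([0.04161739, 0.03607449, 0.05734121]), 'width': 0.08751833911024291}
side {'camera_matrix': array([[484.06310952,   0.        , 307.64955243],
       [  0.        , 484.06310952, 237.69372702],
       [  0.        ,   0.        ,   1.        ]]), 'world_from_camera': array([[ 0.83832278, -0.25061147,  0.48415784,  0.07550848],
       [-0.54505435, -0.4039057 ,  0.73469445, -0.66329925],
       [ 0.01143126, -0.87980343, -0.47520022,  0.57862308],
       [ 0.        ,  0.        ,  0.        ,  1.       
[... 284 characters left out ...]
, -0.02041082, -0.00377744,  0.10478963],
       [ 0.00660928, -0.14051241, -0.99005686,  1.58260814],
       [ 0.        ,  0.        ,  0.        ,  1.        ]])}
wrist {'camera_matrix': array([[371.64829954,   0.        , 321.76387389],
       [  0.        , 371.64829954, 242.8416837 ],
       [  0.        ,   0.        ,   1.        ]]), 'T_tool_cam': array([[ 3.37753105e-04, -9.67823860e-01, -2.51628421e-01,
         6.77486198e-02],
       [ 9.99999663e-01,  1.38613082e-04,  8.09129360e-04,
        -4.03044984e-05],
       [-7.48215709e-04, -2.51628610e-01,  9.67823581e-01,
        -1.61155361e-01],
       [ 0.00000000e+00,  0.00000000e+00,  0.00000000e+00,
         1.00000000e+00]])}
```

View pics/top0.png

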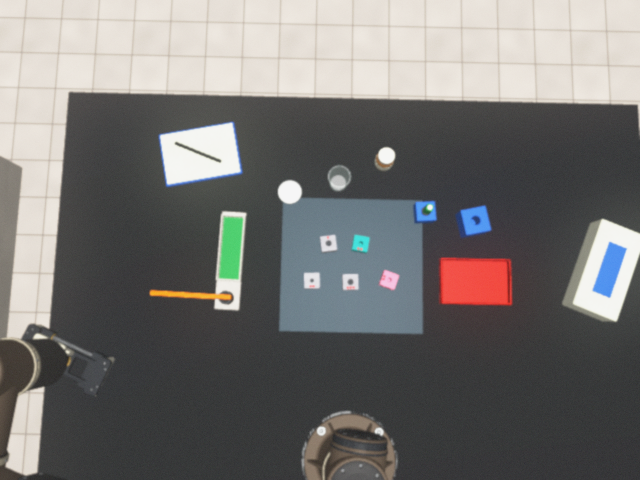

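View pics/side0.png

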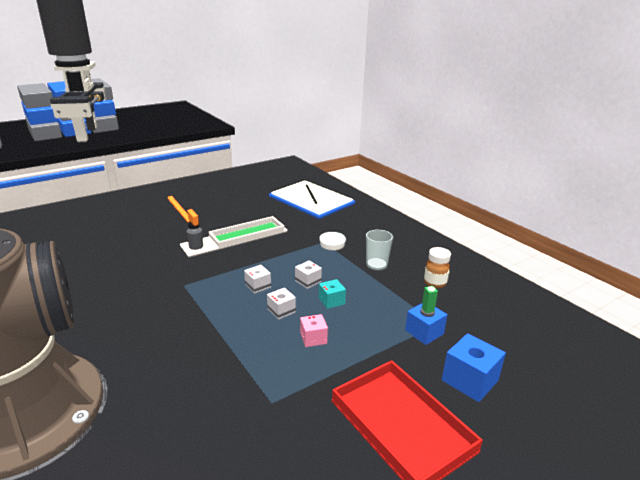

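View pics/wrist0.png

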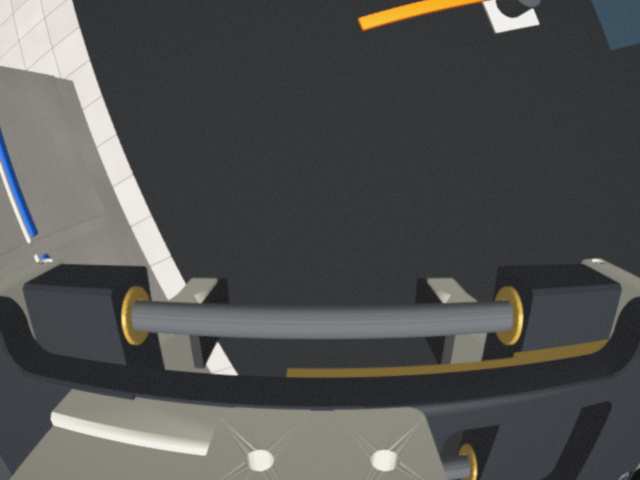

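```bash
cat > h.py <<'E'
from station import *
import cv2, numpy as np
from scipy.spatial.transform import Rotation as R
def fixed(n,u,v,z):
    c=camera_info(n);K=c['camera_matrix'];T=c['world_from_camera']
    d=T[:3,:3]@np.linalg.inv(K)@[u,v,1];p=T[:3,3];return p+d*(z-p[2])/d[2]
def toolT(s):
    T=np.eye(4);T[:3,:3]=R.from_euler('xyz',s['ee_rot']).as_matrix();T[:3,3]=s['eef_pos'];return T
def wrist(s,u,v,z):
    c=camera_info('wrist');K=c['camera_matrix'];T=toolT(s)@c['T_tool_cam']
    x=(u-K[0,2])/K[0,0];y=(v-K[1,2])/K[1,1];r=np.hypot(x,y)+1e-12
    d=T[:3,:3]@np.array([np.sin(r)*x/r,np.sin(r)*y/r,np.cos(r)]);p=T[:3,3]
    return p+d*(z-p[2])/d[2]
def wproj(s,P):
    c=camera_info('wrist');K=c['camera_matrix'];T=np.linalg.inv(toolT(s)@c['T_tool_cam'])
    q=T[:3,:3]@np.array(P)+T[:3,3];r=np.arctan2(np.hypot(q[0],q[1]),q[2]);h=np.hypot(q[0],q[1])+1e-12
    return np.array([K[0,2]+K[0,0]*r*q[0]/h,K[1,2]+K[1,1]*r*q[1]/h])
def fproj(n,P):
    c=camera_info(n);K=c['camera_matrix'];T=np.linalg.inv(c['world_from_camera'])
    q=K@(T[:3,:3]@np.array(P)+T[:3,3]);return q[:2]/q[2]
def rectify(img,s,cx,cy,z,half,ppm=2000):
    """top-down rectified map at height z: col -> -y, row -> -x (x up, y left)"""
    n=int(2*half*ppm)
    xs=cx+half-np.arange(n)/ppm; ys=cy+half-np.arange(n)/ppm
    X,Y=np.meshgrid(xs,ys,indexing='ij')
    c=camera_info('wrist');K=c['camera_matrix'];T=np.linalg.inv(toolT(s)@c['T_tool_cam'])
    q=np.stack([X,Y,np.full_like(X,z)],-1)@T[:3,:3].T+T[:3,3]
    h=np.hypot(q[...,0],q[...,1])+1e-12;r=np.arctan2(h,q[...,2])
    mx=(K[0,2]+K[0,0]*r*q[...,0]/h).astype(np.float32);my=(K[1,2]+K[1,1]*r*q[...,1]/h).astype(np.float32)
    return cv2.remap(img,mx,my,cv2.INTER_LINEAR)
E
python3 - <<'E'
from h import *
t=cv2.imread('pics/top0.png');
cv2.imwrite('pics/topz.png',cv2.resize(t[150:350,140:540],None,fx=2,fy=2,interpolation=cv2.INTER_CUBIC))
s=cv2.imread('pics/side0.png');
cv2.imwrite('pics/sidez.png',cv2.resize(s[220:360,170:490],None,fx=2.5,fy=2.5,interpolation=cv2.INTER_CUBIC))
for n,u,v,z in [('a',328,241,.036),('b',312,280,.036),('c',350,281,.036),('gauge',427,208,.084+.013),('stand',426,211,.045),('tray',476,282,.026),('knob',227,296,.09),('trough',231,247,.018)]:
    print(n,fixed('top',u,v,z))
E
```

```text
a [0.56371988 0.06362859 0.036     ]
b [0.4598026  0.10383148 0.036     ]
c [0.45918798 0.0042503  0.036     ]
gauge [ 0.64602548 -0.1870775   0.097     ]
stand [ 0.64807872 -0.1945826   0.045     ]
tray [ 0.46391943 -0.32910849  0.026     ]
knob [0.41159641 0.31684436 0.09      ]
trough [0.54467808 0.32169134 0.018     ]
```

View pics/topz.png

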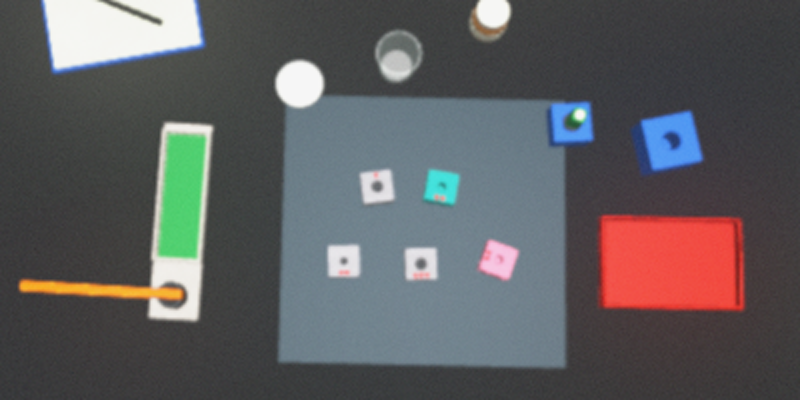

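View pics/sidez.png

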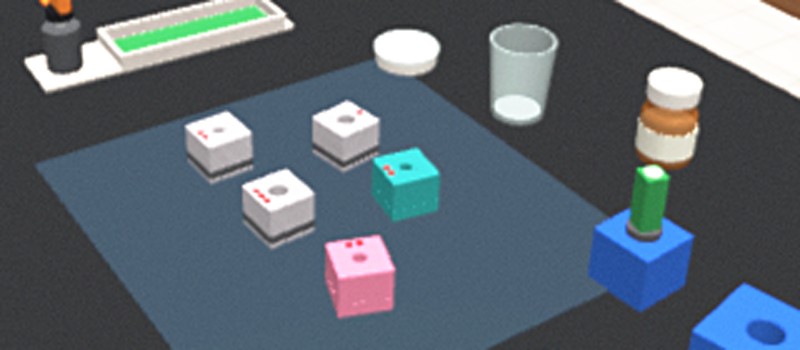

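Request:
move_arm([
  {"delta_pos": [2.2, -4.4, 0.8], "delta_rot": [0, 0, 2.3], "hand": 8.76},
  {"delta_pos": [2.2, -4.4, 0.8], "delta_rot": [0, 0, 2.3], "hand": 8.76},
  {"delta_pos": [2.2, -4.4, 0.8], "delta_rot": [0, 0, 2.3], "hand": 8.76},
  {"delta_pos": [2.2, -4.4, 0.8], "delta_rot": [0, 0, 2.3], "hand": 8.76},
  {"delta_pos": [2.2, -4.4, 0.8], "delta_rot": [0, 0, 2.3], "hand": 8.76},
  {"delta_pos": [2.2, -4.4, 0.8], "delta_rot": [0, 0, 2.3], "hand": 8.76},
  {"delta_pos": [2.2, -4.4, 0.8], "delta_rot": [0, 0, 2.3], "hand": 8.76},
  {"delta_pos": [2.2, -4.4, 0.8], "delta_rot": [0, 0, 2.3], "hand": 8.76},
  {"delta_pos": [2.2, -4.4, 0.8], "delta_rot": [0, 0, 2.3], "hand": 8.76},
  {"delta_pos": [2.2, -4.4, 0.8], "delta_rot": [0, 0, 2.3], "hand": 8.76},
])

```text
t: 1.15
eef_pos: [0.4836, 0.1795, 0.3038]
ee_rot: [-3.141, -0.0, 0.003]
force: [1.1, 1.1, 0.2]
width: 0.0875
```

```bash
python3 - <<'E'
from h import *
s=get_state();print(s['t'],s['eef_pos'],s['ee_rot'],s['q'])
cv2.imwrite('pics/w1.png',grab_frame('wrist'))
E
```

```text
1.15 [0.48364963 0.17954413 0.30383558] [-3.14125295e+00 -2.13534297e-04  2.63133458e-03] [ 7.36295127e-01  4.91846607e-02 -2.00544802e-01 -1.12837058e-04
 -1.32068080e+00  8.37160478e-01]
```

View pics/w1.png

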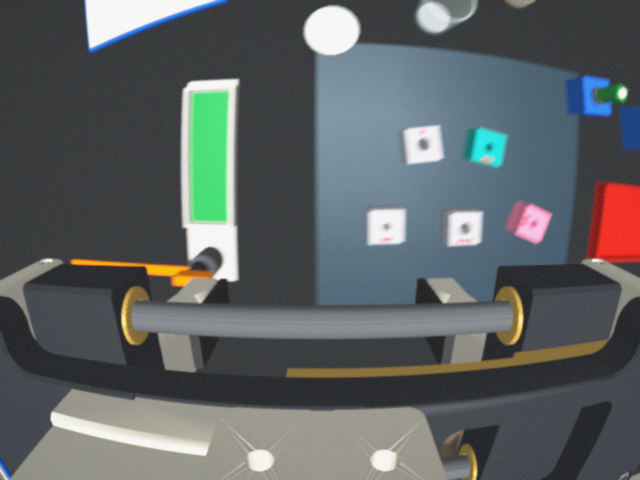

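```bash
python3 - <<'E'
from h import *
s=get_state();im=cv2.imread('pics/w1.png')
a=rectify(im,s,0.50,0.32,0.018,0.14,2100)
b=rectify(im,s,0.51,0.05,0.036,0.10,3000)
for g,st in((a,42),(b,60)):
    for k in range(0,600,st): g[k,::4]=(255,255,0); g[::4,k]=(255,255,0)
cv2.imwrite('pics/r1.png',a);cv2.imwrite('pics/r2.png',b)
E
```

```text
Traceback (most recent call last):
IndexError: index 588 is out of bounds for axis 0 with size 588
```

```bash
python3 - <<'E'
from h import *
s=get_state();im=cv2.imread('pics/w1.png')
a=rectify(im,s,0.50,0.32,0.018,0.14,2100)
b=rectify(im,s,0.51,0.05,0.036,0.10,3000)
for g,st in((a,42),(b,60)):
    for k in range(0,len(g),st): g[k,::4]=(255,255,0); g[::4,k]=(255,255,0)
cv2.imwrite('pics/r1.png',a);cv2.imwrite('pics/r2.png',b)
E
```

```text
(no output)
```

View pics/r1.png

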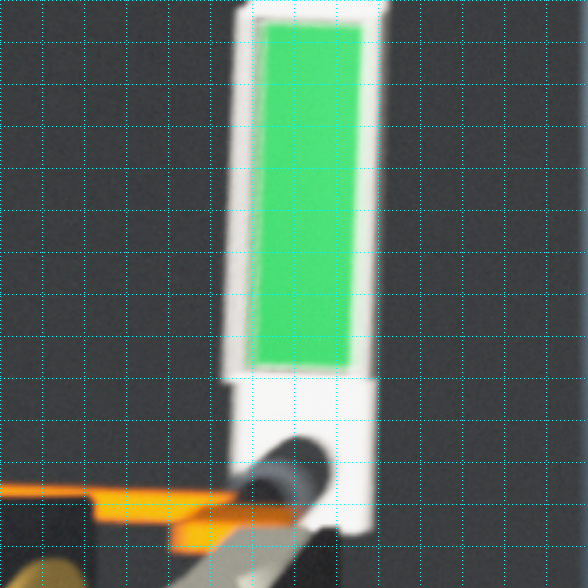

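View pics/r2.png

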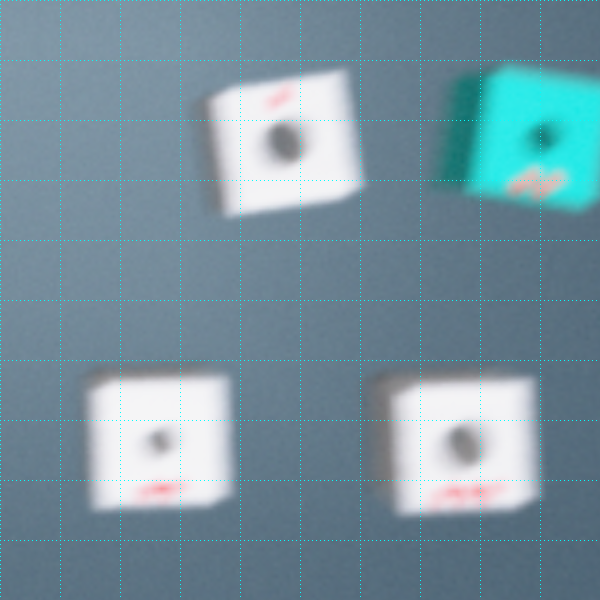

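Request:
move_arm([
  {"delta_pos": [0.7, -3.7, -0.5], "delta_rot": [0, 0, 0], "hand": 8.76},
  {"delta_pos": [0.7, -3.7, -0.5], "delta_rot": [0, 0, 0], "hand": 8.76},
  {"delta_pos": [0.7, -3.7, -0.5], "delta_rot": [0, 0, 0], "hand": 8.76},
  {"delta_pos": [0.7, -3.7, -0.5], "delta_rot": [0, 0, 0], "hand": 8.76},
  {"delta_pos": [0.7, -3.7, -0.5], "delta_rot": [0, 0, 0], "hand": 8.76},
  {"delta_pos": [0.7, -3.7, -0.5], "delta_rot": [0, 0, 0], "hand": 8.76},
  {"delta_pos": [0.7, -3.7, -0.5], "delta_rot": [0, 0, 0], "hand": 8.76},
  {"delta_pos": [0.7, -3.7, -0.5], "delta_rot": [0, 0, 0], "hand": 8.76},
  {"delta_pos": [0.7, -3.7, -0.5], "delta_rot": [0, 0, 0], "hand": 8.76},
  {"delta_pos": [0, 0, 0], "delta_rot": [0, 0, 0], "hand": 8.76},
])

```text
t: 2.2
eef_pos: [0.546, -0.1549, 0.2568]
ee_rot: [3.141, 0.003, -0.003]
force: [-0.2, -0.0, -0.3]
width: 0.0878
```

```bash
python3 - <<'E'
from h import *
s=get_state();print(s['t'],s['eef_pos'],s['ee_rot'],s['q'])
im=grab_frame('wrist');cv2.imwrite('pics/w2.png',im)
a=rectify(im,s,0.647,-0.19,0.045,0.06,3000)
b=rectify(im,s,0.647,-0.19,0.097,0.06,3000)
c=np.hstack([a,b])
for k in range(0,360,30): c[k,::4]=(255,255,0); c[::4,k]=(255,255,0); c[::4,k+360]=(255,255,0)
cv2.imwrite('pics/r3.png',c)
E
```

```text
2.2 [ 0.54601945 -0.15485259  0.25677944] [ 3.14113565e+00  2.64091201e-03 -3.11667224e-03] [ 6.85732646e-02  1.63611782e-01 -1.75915310e-01  2.82541634e-04
 -1.23393611e+00  1.49901325e+00]
```

View pics/w2.png

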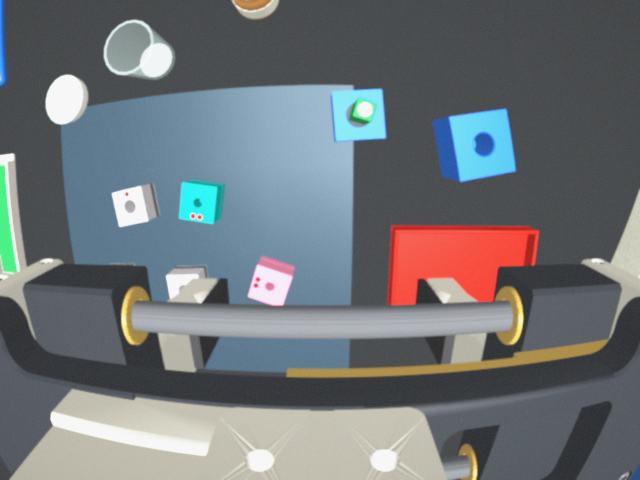

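View pics/r3.png

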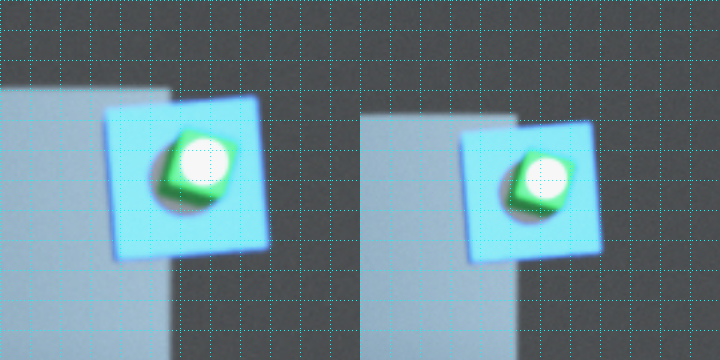

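```bash
python3 - <<'E'
from h import *
s=get_state();im=cv2.imread('pics/w2.png')
b=rectify(im,s,0.647,-0.192,0.097,0.025,12000)
for k in range(0,600,60): b[k,::4]=(255,255,0); b[::4,k]=(255,255,0)
cv2.imwrite('pics/r4.png',b)
E
```

```text
(no output)
```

View pics/r4.png

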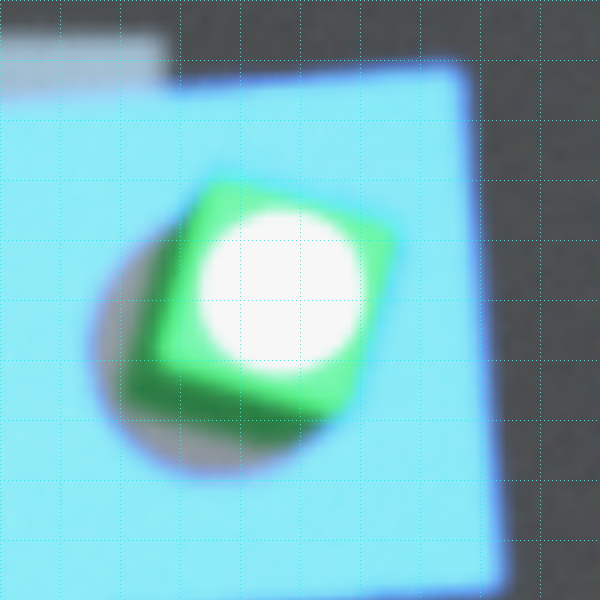

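Request:
move_arm([
  {"delta_pos": [2.0, -0.7, -1.0], "delta_rot": [0, 0, -3.2], "hand": 5},
  {"delta_pos": [2.0, -0.7, -1.0], "delta_rot": [0, 0, -3.2], "hand": 5},
  {"delta_pos": [2.0, -0.7, -1.0], "delta_rot": [0, 0, -3.2], "hand": 5},
  {"delta_pos": [2.0, -0.7, -1.0], "delta_rot": [0, 0, -3.2], "hand": 5},
  {"delta_pos": [2.1, -0.8, -1.0], "delta_rot": [0, 0, -3.2], "hand": 5},
  {"delta_pos": [0, 0, -2.4], "delta_rot": [0, 0, 0], "hand": 5},
  {"delta_pos": [0, 0, -2.4], "delta_rot": [0, 0, 0], "hand": 5},
  {"delta_pos": [0, 0, -1.2], "delta_rot": [0, 0, 0], "hand": 5},
  {"delta_pos": [0, 0, 0], "delta_rot": [0, 0, 0], "hand": 5},
  {"delta_pos": [0, 0, 0], "delta_rot": [0, 0, 0], "hand": 5},
])

```text
t: 3.25
eef_pos: [0.6479, -0.1872, 0.1494]
ee_rot: [3.141, -0.001, -0.278]
force: [-0.1, -0.9, 0.7]
width: 0.05
```

```bash
python3 - <<'E'
from h import *
s=get_state();print(s['t'],s['eef_pos'],s['ee_rot'],s['force'])
im=grab_frame('wrist');cv2.imwrite('pics/w3.png',im)
E
```

```text
3.25 [ 0.64787765 -0.18715444  0.14939738] [ 3.14141873e+00 -1.00684784e-03 -2.77763073e-01] [-0.14305909 -0.94145027  0.67000761]
```

View pics/w3.png

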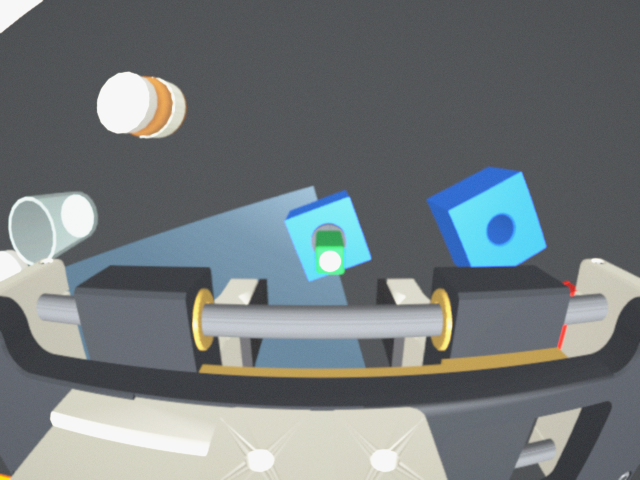

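```bash
python3 - <<'E'
from h import *
s=get_state()
print(wrist(s,330,261,.097), wproj(s,[.647,-.191,.097]))
print(wproj(s,[*s['eef_pos'][:2],.097]))
E
```

```text
[ 0.64759176 -0.19247985  0.097     ] [327.90346669 262.54152888]
[321.48157492 262.34872469]
```

Request:
move_arm([
  {"delta_pos": [0, -0.4, -2.0], "delta_rot": [0, 0, 0], "hand": 5},
  {"delta_pos": [0, 0, -2.0], "delta_rot": [0, 0, 0], "hand": 5},
  {"delta_pos": [0, 0, -2.0], "delta_rot": [0, 0, 0], "hand": 5},
  {"delta_pos": [0, 0, -0.9], "delta_rot": [0, 0, 0], "hand": 5},
  {"delta_pos": [0, 0, 0], "delta_rot": [0, 0, 0], "hand": 5},
  {"delta_pos": [0, 0, 0], "delta_rot": [0, 0, 0], "hand": 1},
  {"delta_pos": [0, 0, 0], "delta_rot": [0, 0, 0], "hand": 1},
  {"delta_pos": [0, 0, 0], "delta_rot": [0, 0, 0], "hand": 1},
  {"delta_pos": [0, 0, 0], "delta_rot": [0, 0, 0], "hand": 1},
  {"delta_pos": [0, 0, 0], "delta_rot": [0, 0, 0], "hand": 1},
], force=35)

```text
t: 4.3
eef_pos: [0.6475, -0.1915, 0.0798]
ee_rot: [-3.141, -0.001, -0.279]
force: [-0.3, -0.2, 2.6]
width: 0.0174
```

Request:
move_arm([
  {"delta_pos": [0, 0, 2.0], "delta_rot": [0, 0, 0], "hand": 1},
  {"delta_pos": [0, 0, 2.0], "delta_rot": [0, 0, 0], "hand": 1},
  {"delta_pos": [0, 0, 2.0], "delta_rot": [0, 0, 0], "hand": 1},
  {"delta_pos": [-2.4, 4.3, 1.0], "delta_rot": [0, 0, 2.7], "hand": 1},
  {"delta_pos": [-2.4, 4.3, 1.0], "delta_rot": [0, 0, 2.7], "hand": 1},
  {"delta_pos": [-2.4, 4.3, 1.0], "delta_rot": [0, 0, 2.7], "hand": 1},
  {"delta_pos": [-2.4, 4.3, 1.0], "delta_rot": [0, 0, 2.7], "hand": 1},
  {"delta_pos": [-2.4, 4.3, 1.0], "delta_rot": [0, 0, 2.7], "hand": 1},
  {"delta_pos": [-2.4, 4.3, 1.0], "delta_rot": [0, 0, 2.7], "hand": 1},
  {"delta_pos": [0, 0, 0], "delta_rot": [0, 0, 0], "hand": 1},
])

```text
t: 5.3
eef_pos: [0.5027, 0.0694, 0.2011]
ee_rot: [-3.139, -0.003, 0.011]
force: [1.3, -0.3, -0.1]
width: 0.0175
```

Request:
move_arm([
  {"delta_pos": [0, 0, 0], "delta_rot": [0, 0, 0], "hand": 1},
  {"delta_pos": [0, 0, 0], "delta_rot": [0, 0, 0], "hand": 1},
  {"delta_pos": [0, 0, 0], "delta_rot": [0, 0, 0], "hand": 1},
  {"delta_pos": [0, 0, 0], "delta_rot": [0, 0, 0], "hand": 1},
  {"delta_pos": [0, 0, 0], "delta_rot": [0, 0, 0], "hand": 1},
  {"delta_pos": [0, 0, 0], "delta_rot": [0, 0, 0], "hand": 1},
  {"delta_pos": [0, 0, 0], "delta_rot": [0, 0, 0], "hand": 1},
  {"delta_pos": [0, 0, 0], "delta_rot": [0, 0, 0], "hand": 1},
  {"delta_pos": [0, 0, 0], "delta_rot": [0, 0, 0], "hand": 1},
  {"delta_pos": [0, 0, 0], "delta_rot": [0, 0, 0], "hand": 1},
])

```text
t: 6.3
eef_pos: [0.5041, 0.0653, 0.1991]
ee_rot: [-3.142, -0.0, 0.004]
force: [-0.7, -0.3, -1.5]
width: 0.0172
```

```bash
cat > look.py <<'E'
from h import *
import sys,json
# look.py name [cx cy z half ppm]...
n=sys.argv[1]
s=get_state();print(s['t'],s['eef_pos'].round(4),s['ee_rot'].round(4),s['force'].round(2),s['width'])
im=grab_frame('wrist');cv2.imwrite(f'pics/{n}.png',im)
json.dump(dict(eef_pos=list(s['eef_pos']),ee_rot=list(s['ee_rot'])),open(f'pics/{n}.json','w'))
E
cat > rec.py <<'E'
from h import *
import sys,json
n,o=sys.argv[1:3];cx,cy,z,half,ppm=map(float,sys.argv[3:8])
s=json.load(open(f'pics/{n}.json'));im=cv2.imread(f'pics/{n}.png')
a=rectify(im,s,cx,cy,z,half,ppm);st=int(ppm/100)
for k in range(0,len(a),st):
    if k: a[k,::4]=(255,255,0); a[::4,k]=(255,255,0)
cv2.imwrite(f'pics/{o}.png',a)
E
python3 look.py w4; python3 rec.py w4 r5 0.56 0.06 0.036 0.04 7000
```

```text
6.3 [0.5041 0.0653 0.1991] [-3.1416e+00 -1.0000e-04  4.2000e-03] [-0.72 -0.33 -1.48] 0.01715715412013475
```

View pics/w4.png

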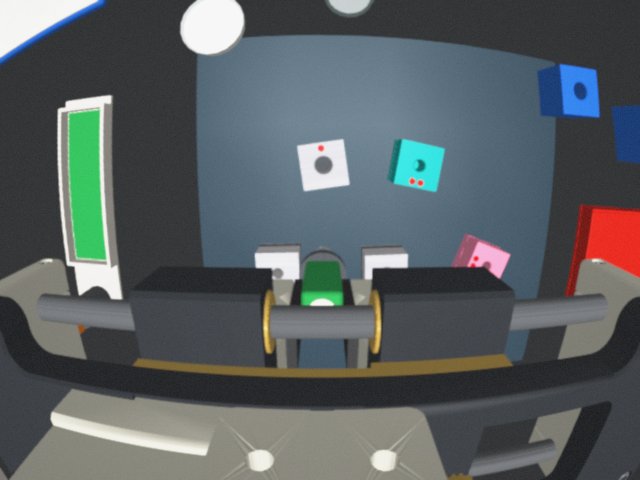

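View pics/r5.png

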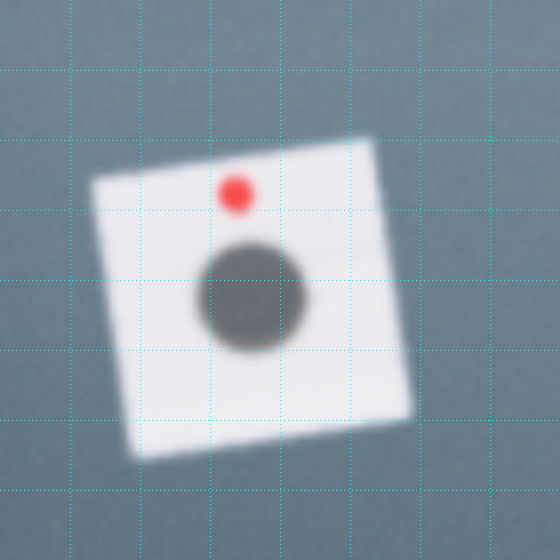

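Request:
move_arm([
  {"delta_pos": [1.8, -0.1, 0], "delta_rot": [0, 0, 0], "hand": 1},
  {"delta_pos": [1.8, 0, 0], "delta_rot": [0, 0, 0], "hand": 1},
  {"delta_pos": [1.7, 0, 0], "delta_rot": [0, 0, 0], "hand": 1},
  {"delta_pos": [0, 0, -2.1], "delta_rot": [0, 0, 0], "hand": 1},
  {"delta_pos": [0, 0, -2.1], "delta_rot": [0, 0, 0], "hand": 1},
  {"delta_pos": [0, 0, -2.1], "delta_rot": [0, 0, 0], "hand": 1},
  {"delta_pos": [0, 0, -2.1], "delta_rot": [0, 0, 0], "hand": 1},
  {"delta_pos": [0, 0, 0], "delta_rot": [0, 0, 0], "hand": 1},
  {"delta_pos": [0, 0, 0], "delta_rot": [0, 0, 0], "hand": 1},
  {"delta_pos": [0, 0, 0], "delta_rot": [0, 0, 0], "hand": 1},
])

```text
t: 7.35
eef_pos: [0.5579, 0.0645, 0.1164]
ee_rot: [-3.141, -0.002, 0.005]
force: [0.6, -0.5, -0.4]
width: 0.0174
```

```bash
python3 look.py w5
```

```text
7.35 [0.5579 0.0645 0.1164] [-3.1411e+00 -1.8000e-03  4.5000e-03] [ 0.6  -0.51 -0.36] 0.01742838123343652
```

View pics/w5.png

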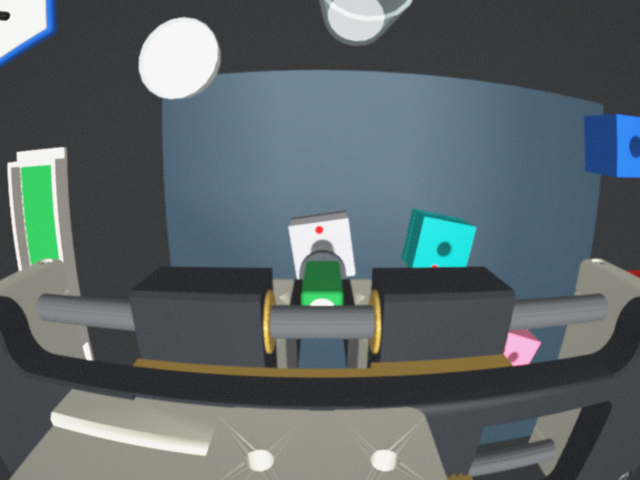

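Request:
move_arm([
  {"delta_pos": [0, 0, -0.5], "delta_rot": [0, 0, 0], "hand": 1},
  {"delta_pos": [0, 0, -0.5], "delta_rot": [0, 0, 0], "hand": 1},
  {"delta_pos": [0, 0, -0.3], "delta_rot": [0, 0, 0], "hand": 1},
  {"delta_pos": [0, 0, -0.1], "delta_rot": [0, 0, 0], "hand": 1},
  {"delta_pos": [0, 0, -0.1], "delta_rot": [0, 0, 0], "hand": 1},
  {"delta_pos": [0, 0, -0.1], "delta_rot": [0, 0, 0], "hand": 1},
  {"delta_pos": [0, 0, 0], "delta_rot": [0, 0, 0], "hand": 1},
  {"delta_pos": [0, 0, 0], "delta_rot": [0, 0, 0], "hand": 1},
  {"delta_pos": [0, 0, 0], "delta_rot": [0, 0, 0], "hand": 1},
  {"delta_pos": [0, 0, 0], "delta_rot": [0, 0, 0], "hand": 1},
])

```text
t: 8.4
eef_pos: [0.5571, 0.0642, 0.0992]
ee_rot: [-3.142, -0.0, 0.004]
force: [0.4, -0.4, -1.3]
width: 0.0177
```

Request:
move_arm([
  {"delta_pos": [0, 0, -0.2], "delta_rot": [0, 0, 0], "hand": 1},
  {"delta_pos": [0, 0, -0.2], "delta_rot": [0, 0, 0], "hand": 1},
  {"delta_pos": [0, 0, -0.3], "delta_rot": [0, 0, 0], "hand": 1},
  {"delta_pos": [0, 0, -0.3], "delta_rot": [0, 0, 0], "hand": 1},
  {"delta_pos": [0, 0, -0.3], "delta_rot": [0, 0, 0], "hand": 1},
  {"delta_pos": [0, 0, -0.2], "delta_rot": [0, 0, 0], "hand": 1},
  {"delta_pos": [0, 0, 0], "delta_rot": [0, 0, 0], "hand": 1},
  {"delta_pos": [0, 0, 0], "delta_rot": [0, 0, 0], "hand": 1},
  {"delta_pos": [0, 0, 0], "delta_rot": [0, 0, 0], "hand": 1},
  {"delta_pos": [0, 0, 0], "delta_rot": [0, 0, 0], "hand": 1},
])

```text
t: 9.4
eef_pos: [0.5572, 0.0642, 0.0842]
ee_rot: [-3.141, -0.0, 0.004]
force: [1.0, 0.3, -1.3]
width: 0.0172
```

```bash
python3 look.py w6; python3 - <<'E'
from h import *
im=grab_frame('side');cv2.imwrite('pics/s6.png',cv2.resize(im[200:380,200:440],None,fx=3,fy=3,interpolation=cv2.INTER_CUBIC))
E
```

```text
9.4 [0.5572 0.0642 0.0842] [-3.1415e+00 -3.0000e-04  4.1000e-03] [ 0.96  0.25 -1.32] 0.017177283620824293
```

View pics/s6.png

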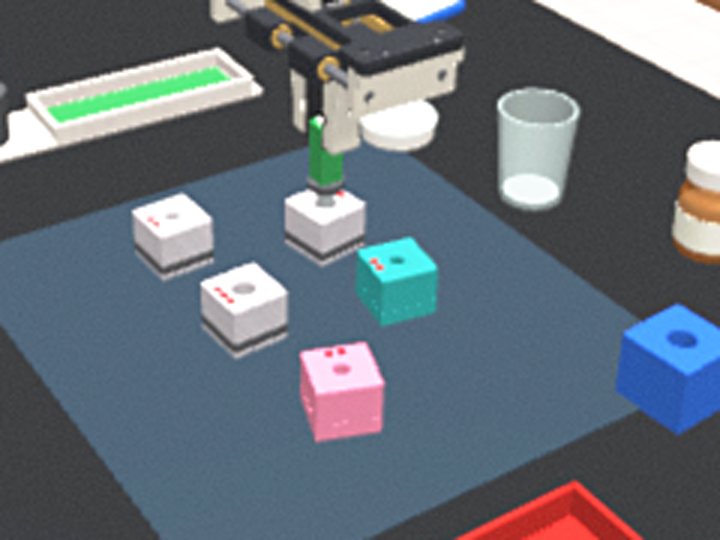

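Request:
move_arm([
  {"delta_pos": [0, 0, 2.0], "delta_rot": [0, 0, 0], "hand": 1},
  {"delta_pos": [0, 0, 2.0], "delta_rot": [0, 0, 0], "hand": 1},
  {"delta_pos": [0, 0, 2.0], "delta_rot": [0, 0, 0], "hand": 1},
  {"delta_pos": [-3.4, 0, 1.4], "delta_rot": [0, 0, 0], "hand": 1},
  {"delta_pos": [-3.4, 0, 1.4], "delta_rot": [0, 0, 0], "hand": 1},
  {"delta_pos": [-3.4, 0, 1.4], "delta_rot": [0, 0, 0], "hand": 1},
  {"delta_pos": [-3.4, 0, 1.4], "delta_rot": [0, 0, 0], "hand": 1},
  {"delta_pos": [0, 0, 0], "delta_rot": [0, 0, 0], "hand": 1},
  {"delta_pos": [0, 0, 0], "delta_rot": [0, 0, 0], "hand": 1},
  {"delta_pos": [0, 0, 0], "delta_rot": [0, 0, 0], "hand": 1},
])

```text
t: 10.5
eef_pos: [0.4215, 0.0644, 0.2]
ee_rot: [-3.141, -0.0, 0.004]
force: [-0.1, -0.8, -0.9]
width: 0.0177
```

Request:
move_arm([
  {"delta_pos": [0, 0, 0], "delta_rot": [0, 0, 0], "hand": 1},
  {"delta_pos": [0, 0, 0], "delta_rot": [0, 0, 0], "hand": 1},
  {"delta_pos": [0, 0, 0], "delta_rot": [0, 0, 0], "hand": 1},
  {"delta_pos": [0, 0, 0], "delta_rot": [0, 0, 0], "hand": 1},
  {"delta_pos": [0, 0, 0], "delta_rot": [0, 0, 0], "hand": 1},
  {"delta_pos": [0, 0, 0], "delta_rot": [0, 0, 0], "hand": 1},
  {"delta_pos": [0, 0, 0], "delta_rot": [0, 0, 0], "hand": 1},
  {"delta_pos": [0, 0, 0], "delta_rot": [0, 0, 0], "hand": 1},
  {"delta_pos": [0, 0, 0], "delta_rot": [0, 0, 0], "hand": 1},
  {"delta_pos": [0, 0, 0], "delta_rot": [0, 0, 0], "hand": 1},
])

```text
t: 11.5
eef_pos: [0.421, 0.0642, 0.2001]
ee_rot: [-3.142, -0.0, 0.004]
force: [-0.0, -0.3, -0.9]
width: 0.0175
```

```bash
python3 look.py w7; python3 rec.py w7 r7 0.457 0.055 0.036 0.08 3750
```

```text
11.5 [0.421  0.0642 0.2001] [-3.1416 -0.      0.0042] [-0.01 -0.3  -0.92] 0.017516621917159313
```

View pics/w7.png

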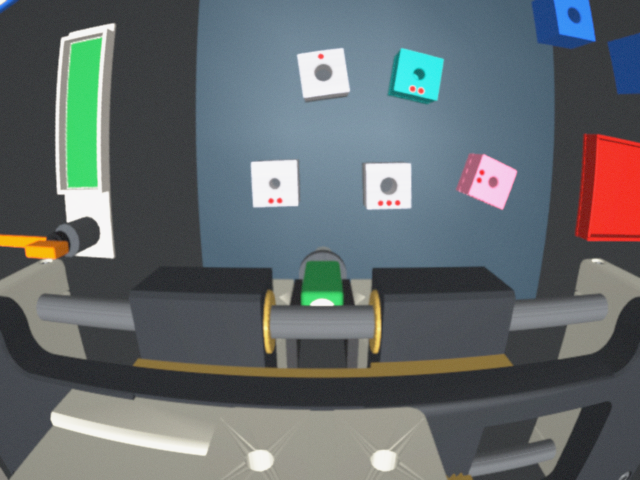

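View pics/r7.png

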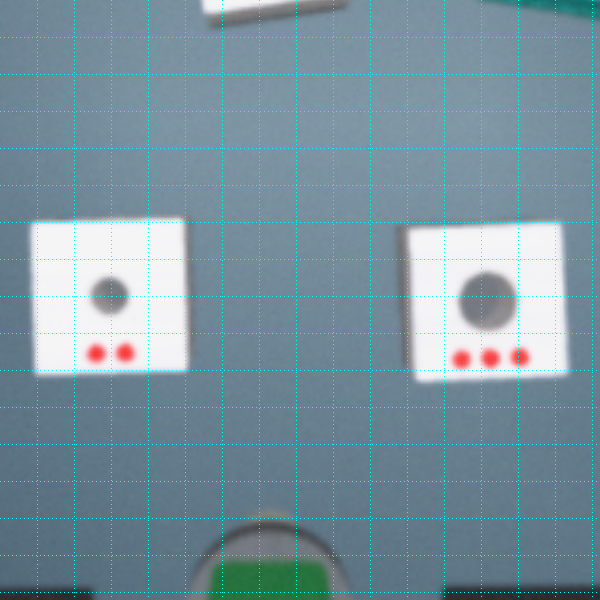

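Request:
move_arm([
  {"delta_pos": [1.8, 2.1, 0], "delta_rot": [0, 0, 0], "hand": 1},
  {"delta_pos": [1.9, 2.1, 0], "delta_rot": [0, 0, 0], "hand": 1},
  {"delta_pos": [0, 0, -2.5], "delta_rot": [0, 0, 0], "hand": 1},
  {"delta_pos": [0, 0, -2.5], "delta_rot": [0, 0, 0], "hand": 1},
  {"delta_pos": [0, 0, -2.5], "delta_rot": [0, 0, 0], "hand": 1},
  {"delta_pos": [0, 0, -1.2], "delta_rot": [0, 0, 0], "hand": 1},
  {"delta_pos": [0, 0, -0.4], "delta_rot": [0, 0, 0], "hand": 1},
  {"delta_pos": [0, 0, 0], "delta_rot": [0, 0, 0], "hand": 1},
  {"delta_pos": [0, 0, 0], "delta_rot": [0, 0, 0], "hand": 1},
  {"delta_pos": [0, 0, 0], "delta_rot": [0, 0, 0], "hand": 1},
])

```text
t: 12.55
eef_pos: [0.4586, 0.1065, 0.1099]
ee_rot: [-3.141, -0.001, 0.004]
force: [0.5, -0.1, -0.5]
width: 0.0177
```

Request:
move_arm([
  {"delta_pos": [0, 0, -0.1], "delta_rot": [0, 0, 0], "hand": 1},
  {"delta_pos": [0, 0, -0.1], "delta_rot": [0, 0, 0], "hand": 1},
  {"delta_pos": [0, 0, -0.1], "delta_rot": [0, 0, 0], "hand": 1},
  {"delta_pos": [0, 0, -0.05], "delta_rot": [0, 0, 0], "hand": 1},
  {"delta_pos": [0, 0, -0.05], "delta_rot": [0, 0, 0], "hand": 1},
  {"delta_pos": [0, 0, 0], "delta_rot": [0, 0, 0], "hand": 1},
  {"delta_pos": [0, 0, 0], "delta_rot": [0, 0, 0], "hand": 1},
  {"delta_pos": [0, 0, 0], "delta_rot": [0, 0, 0], "hand": 1},
  {"delta_pos": [0, 0, 0], "delta_rot": [0, 0, 0], "hand": 1},
  {"delta_pos": [0, 0, 0], "delta_rot": [0, 0, 0], "hand": 1},
])

```text
t: 13.55
eef_pos: [0.4581, 0.1062, 0.1051]
ee_rot: [-3.142, 0.0, 0.004]
force: [0.3, -0.1, 0.1]
width: 0.0169
```

Request:
move_arm([
  {"delta_pos": [0, 0, -0.1], "delta_rot": [0, 0, 0], "hand": 1},
  {"delta_pos": [0, 0, -0.1], "delta_rot": [0, 0, 0], "hand": 1},
  {"delta_pos": [0, 0, -0.1], "delta_rot": [0, 0, 0], "hand": 1},
  {"delta_pos": [0, 0, 0], "delta_rot": [0, 0, 0], "hand": 1},
  {"delta_pos": [0, 0, 0], "delta_rot": [0, 0, 0], "hand": 1},
  {"delta_pos": [0, 0, 0], "delta_rot": [0, 0, 0], "hand": 1},
  {"delta_pos": [0, 0, 0], "delta_rot": [0, 0, 0], "hand": 1},
  {"delta_pos": [0, 0, 0], "delta_rot": [0, 0, 0], "hand": 1},
  {"delta_pos": [0, 0, 0], "delta_rot": [0, 0, 0], "hand": 1},
  {"delta_pos": [0, 0, 0], "delta_rot": [0, 0, 0], "hand": 1},
])

```text
t: 14.55
eef_pos: [0.4584, 0.1063, 0.1026]
ee_rot: [-3.142, -0.001, 0.004]
force: [-0.6, 0.2, 4.5]
width: 0.0175
```

Request:
move_arm([
  {"delta_pos": [0, 0, -0.1], "delta_rot": [0, 0, 0], "hand": 1},
  {"delta_pos": [0, 0, 0], "delta_rot": [0, 0, 0], "hand": 1},
  {"delta_pos": [0, 0, 0], "delta_rot": [0, 0, 0], "hand": 1},
  {"delta_pos": [0, 0, 0], "delta_rot": [0, 0, 0], "hand": 1},
  {"delta_pos": [0, 0, 0], "delta_rot": [0, 0, 0], "hand": 1},
  {"delta_pos": [0, 0, 0], "delta_rot": [0, 0, 0], "hand": 1},
  {"delta_pos": [0, 0, 0], "delta_rot": [0, 0, 0], "hand": 1},
  {"delta_pos": [0, 0, 0], "delta_rot": [0, 0, 0], "hand": 1},
  {"delta_pos": [0, 0, 0], "delta_rot": [0, 0, 0], "hand": 1},
  {"delta_pos": [0, 0, 0], "delta_rot": [0, 0, 0], "hand": 1},
])

```text
t: 15.55
eef_pos: [0.4589, 0.1064, 0.1024]
ee_rot: [-3.141, -0.002, 0.005]
force: [-3.0, -0.4, 13.4]
width: 0.0179
```

```bash
python3 - <<'E'
from h import *
im=grab_frame('side');cv2.imwrite('pics/s8.png',cv2.resize(im[200:380,200:440],None,fx=3,fy=3,interpolation=cv2.INTER_CUBIC))
E
```

```text
(no output)
```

View pics/s8.png

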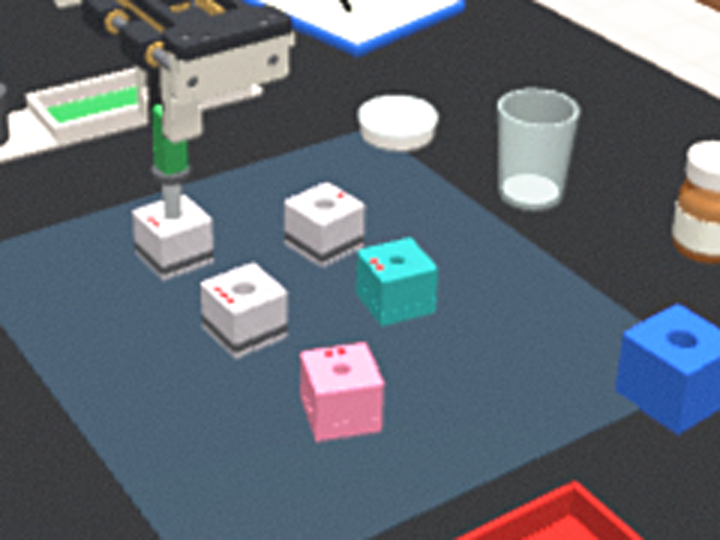

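Request:
move_arm([
  {"delta_pos": [0, 0, 1.5], "delta_rot": [0, 0, 0], "hand": 1},
  {"delta_pos": [0, 0, 1.5], "delta_rot": [0, 0, 0], "hand": 1},
  {"delta_pos": [-0.1, -3.4, 0], "delta_rot": [0, 0, 0], "hand": 1},
  {"delta_pos": [0, -3.4, 0], "delta_rot": [0, 0, 0], "hand": 1},
  {"delta_pos": [0, -3.3, 0], "delta_rot": [0, 0, 0], "hand": 1},
  {"delta_pos": [0, 0, -1.1], "delta_rot": [0, 0, 0], "hand": 1},
  {"delta_pos": [0, 0, -1.1], "delta_rot": [0, 0, 0], "hand": 1},
  {"delta_pos": [0, 0, 0], "delta_rot": [0, 0, 0], "hand": 1},
  {"delta_pos": [0, 0, 0], "delta_rot": [0, 0, 0], "hand": 1},
  {"delta_pos": [0, 0, 0], "delta_rot": [0, 0, 0], "hand": 1},
])

```text
t: 16.6
eef_pos: [0.4573, 0.0059, 0.1092]
ee_rot: [3.141, -0.0, 0.005]
force: [-0.4, 1.3, -1.2]
width: 0.0174
```

```bash
python3 look.py w9; python3 - <<'E'
from h import *
im=grab_frame('side');cv2.imwrite('pics/s9.png',cv2.resize(im[200:380,200:440],None,fx=3,fy=3,interpolation=cv2.INTER_CUBIC))
E
```

```text
16.6 [0.4573 0.0059 0.1092] [ 3.1415e+00 -1.0000e-04  5.4000e-03] [-0.44  1.32 -1.24] 0.017425270138417222
```

View pics/s9.png

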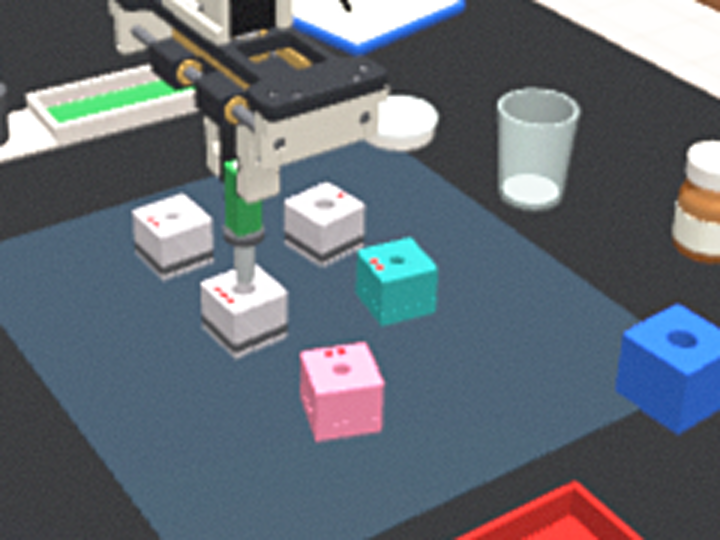

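Request:
move_arm([
  {"delta_pos": [0, -0.1, 0], "delta_rot": [0, 0, 0], "hand": 1},
  {"delta_pos": [0, 0, -0.3], "delta_rot": [0, 0, 0], "hand": 1},
  {"delta_pos": [0, 0, -0.3], "delta_rot": [0, 0, 0], "hand": 1},
  {"delta_pos": [0, 0, -0.1], "delta_rot": [0, 0, 0], "hand": 1},
  {"delta_pos": [0, 0, -0.1], "delta_rot": [0, 0, 0], "hand": 1},
  {"delta_pos": [0, 0, -0.1], "delta_rot": [0, 0, 0], "hand": 1},
  {"delta_pos": [0, 0, 0], "delta_rot": [0, 0, 0], "hand": 1},
  {"delta_pos": [0, 0, 0], "delta_rot": [0, 0, 0], "hand": 1},
  {"delta_pos": [0, 0, 0], "delta_rot": [0, 0, 0], "hand": 1},
  {"delta_pos": [0, 0, 0], "delta_rot": [0, 0, 0], "hand": 1},
])

```text
t: 17.7
eef_pos: [0.457, 0.0042, 0.1001]
ee_rot: [-3.142, 0.0, 0.004]
force: [-0.5, 0.9, -0.8]
width: 0.0177
```

Request:
move_arm([
  {"delta_pos": [0, 0, -0.2], "delta_rot": [0, 0, 0], "hand": 1},
  {"delta_pos": [0, 0, -0.2], "delta_rot": [0, 0, 0], "hand": 1},
  {"delta_pos": [0, 0, -0.2], "delta_rot": [0, 0, 0], "hand": 1},
  {"delta_pos": [0, 0, -0.3], "delta_rot": [0, 0, 0], "hand": 1},
  {"delta_pos": [0, 0, -0.3], "delta_rot": [0, 0, 0], "hand": 1},
  {"delta_pos": [0, 0, -0.3], "delta_rot": [0, 0, 0], "hand": 1},
  {"delta_pos": [0, 0, 0], "delta_rot": [0, 0, 0], "hand": 1},
  {"delta_pos": [0, 0, 0], "delta_rot": [0, 0, 0], "hand": 1},
  {"delta_pos": [0, 0, 0], "delta_rot": [0, 0, 0], "hand": 1},
  {"delta_pos": [0, 0, 0], "delta_rot": [0, 0, 0], "hand": 1},
])

```text
t: 18.7
eef_pos: [0.457, 0.0042, 0.0851]
ee_rot: [3.142, -0.0, 0.004]
force: [-1.3, 0.6, -0.1]
width: 0.0175
```

Request:
move_arm([
  {"delta_pos": [0, 0, 2.0], "delta_rot": [0, 0, 0], "hand": 1},
  {"delta_pos": [0, 0, 2.0], "delta_rot": [0, 0, 0], "hand": 1},
  {"delta_pos": [0, 0, 2.0], "delta_rot": [0, 0, 0], "hand": 1},
  {"delta_pos": [3.2, -3.3, 0.5], "delta_rot": [0, 0, 0], "hand": 1},
  {"delta_pos": [3.2, -3.3, 0.5], "delta_rot": [0, 0, 0], "hand": 1},
  {"delta_pos": [3.2, -3.3, 0.5], "delta_rot": [0, 0, 0], "hand": 1},
  {"delta_pos": [3.2, -3.3, 0.5], "delta_rot": [0, 0, 0], "hand": 1},
  {"delta_pos": [3.2, -3.2, 0.5], "delta_rot": [0, 0, 0], "hand": 1},
  {"delta_pos": [3.0, -3.2, 0.5], "delta_rot": [0, 0, 0], "hand": 1},
  {"delta_pos": [0, 0, 0], "delta_rot": [0, 0, 0], "hand": 1},
])

```text
t: 19.7
eef_pos: [0.6498, -0.1957, 0.1742]
ee_rot: [3.14, -0.0, 0.001]
force: [-1.0, -0.3, -1.4]
width: 0.0178
```

Request:
move_arm([
  {"delta_pos": [0, 0, -1.0], "delta_rot": [0, 0, 0], "hand": 1},
  {"delta_pos": [0, 0, -1.0], "delta_rot": [0, 0, 0], "hand": 1},
  {"delta_pos": [0, 0, -1.0], "delta_rot": [0, 0, 0], "hand": 1},
  {"delta_pos": [0, 0, -1.0], "delta_rot": [0, 0, 0], "hand": 1},
  {"delta_pos": [0, 0, 0], "delta_rot": [0, 0, 0], "hand": 1},
  {"delta_pos": [0, 0, 0], "delta_rot": [0, 0, 0], "hand": 1},
  {"delta_pos": [0, 0, 0], "delta_rot": [0, 0, 0], "hand": 1},
  {"delta_pos": [0, 0, 0], "delta_rot": [0, 0, 0], "hand": 1},
  {"delta_pos": [0, 0, 0], "delta_rot": [0, 0, 0], "hand": 1},
  {"delta_pos": [0, 0, 0], "delta_rot": [0, 0, 0], "hand": 1},
])

```text
t: 20.7
eef_pos: [0.6472, -0.1918, 0.1354]
ee_rot: [-3.142, -0.0, 0.004]
force: [-0.7, 0.6, -0.5]
width: 0.0175
```

```bash
python3 look.py w10; python3 - <<'E'
from h import *
im=grab_frame('side');cv2.imwrite('pics/s10.png',cv2.resize(im[220:400,320:540],None,fx=3,fy=3,interpolation=cv2.INTER_CUBIC))
E
```

```text
20.7 [ 0.6472 -0.1918  0.1354] [-3.1416e+00 -5.0000e-04  4.1000e-03] [-0.69  0.64 -0.47] 0.017476291843751716
```

View pics/s10.png

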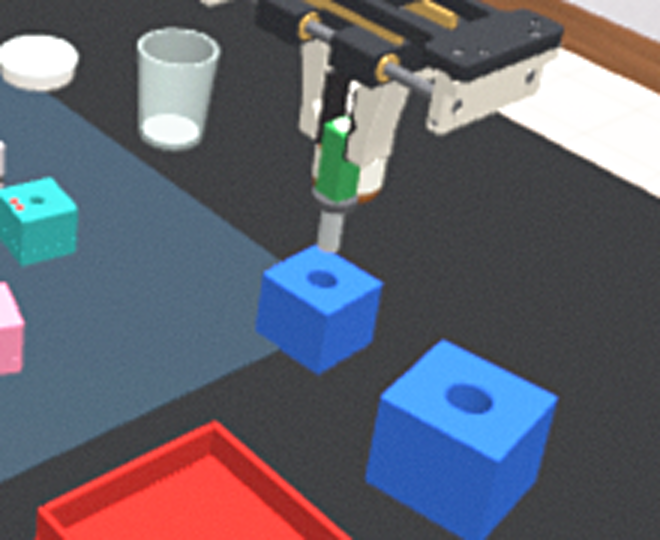

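View pics/w10.png

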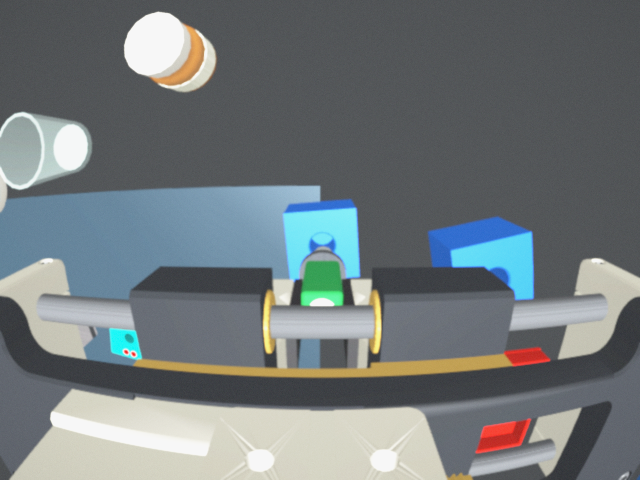

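Request:
move_arm([
  {"delta_pos": [0, 0, -1.0], "delta_rot": [0, 0, 0], "hand": 1},
  {"delta_pos": [0, 0, -1.0], "delta_rot": [0, 0, 0], "hand": 1},
  {"delta_pos": [0, 0, -0.3], "delta_rot": [0, 0, 0], "hand": 1},
  {"delta_pos": [0, 0, -0.2], "delta_rot": [0, 0, 0], "hand": 1},
  {"delta_pos": [0, 0, -0.2], "delta_rot": [0, 0, 0], "hand": 1},
  {"delta_pos": [0, 0, -0.2], "delta_rot": [0, 0, 0], "hand": 1},
  {"delta_pos": [0, 0, 0], "delta_rot": [0, 0, 0], "hand": 1},
  {"delta_pos": [0, 0, 0], "delta_rot": [0, 0, 0], "hand": 1},
  {"delta_pos": [0, 0, 0], "delta_rot": [0, 0, 0], "hand": 1},
  {"delta_pos": [0, 0, 0], "delta_rot": [0, 0, 0], "hand": 1},
])

```text
t: 21.8
eef_pos: [0.6472, -0.1918, 0.1063]
ee_rot: [3.142, -0.0, 0.004]
force: [-0.2, 0.3, -0.6]
width: 0.0181
```

In the hole without contact; lower to home (TCP ≈ 0.080), then release.

Request:
move_arm([
  {"delta_pos": [0, 0, -0.8], "delta_rot": [0, 0, 0], "hand": 1},
  {"delta_pos": [0, 0, -0.8], "delta_rot": [0, 0, 0], "hand": 1},
  {"delta_pos": [0, 0, -0.5], "delta_rot": [0, 0, 0], "hand": 1},
  {"delta_pos": [0, 0, -0.3], "delta_rot": [0, 0, 0], "hand": 1},
  {"delta_pos": [0, 0, -0.2], "delta_rot": [0, 0, 0], "hand": 1},
  {"delta_pos": [0, 0, 0], "delta_rot": [0, 0, 0], "hand": 1},
  {"delta_pos": [0, 0, 0], "delta_rot": [0, 0, 0], "hand": 1},
  {"delta_pos": [0, 0, 0], "delta_rot": [0, 0, 0], "hand": 1},
  {"delta_pos": [0, 0, 0], "delta_rot": [0, 0, 0], "hand": 1},
  {"delta_pos": [0, 0, 0], "delta_rot": [0, 0, 0], "hand": 1},
])

```text
t: 22.8
eef_pos: [0.6471, -0.1918, 0.0801]
ee_rot: [-3.142, -0.0, 0.004]
force: [0.1, -1.5, -0.8]
width: 0.0176
```

Request:
move_arm([
  {"delta_pos": [0, 0, 0], "delta_rot": [0, 0, 0], "hand": 5},
  {"delta_pos": [0, 0, 0], "delta_rot": [0, 0, 0], "hand": 5},
  {"delta_pos": [0, 0, 0], "delta_rot": [0, 0, 0], "hand": 5},
  {"delta_pos": [0, 0, 0], "delta_rot": [0, 0, 0], "hand": 5},
  {"delta_pos": [0, 0, 1.5], "delta_rot": [0, 0, 0], "hand": 5},
  {"delta_pos": [0, 0, 2.5], "delta_rot": [0, 0, 0], "hand": 5},
  {"delta_pos": [0, 0, 3], "delta_rot": [0, 0, 0], "hand": 5},
  {"delta_pos": [-1, 0, 3], "delta_rot": [0, 0, 0], "hand": 5},
  {"delta_pos": [-4, 0, 1], "delta_rot": [0, 0, 0], "hand": 5},
  {"delta_pos": [-4, 0, 0], "delta_rot": [0, 0, 0], "hand": 5},
])

```text
t: 23.8
eef_pos: [0.5577, -0.192, 0.1931]
ee_rot: [3.141, -0.004, 0.005]
force: [-0.3, 0.3, -0.5]
width: 0.0498
```

```bash
python3 - <<'E'
from h import *
im=grab_frame('side');cv2.imwrite('pics/s11.png',cv2.resize(im[200:480,200:500],None,fx=2,fy=2,interpolation=cv2.INTER_CUBIC))
E
```

```text
(no output)
```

View pics/s11.png

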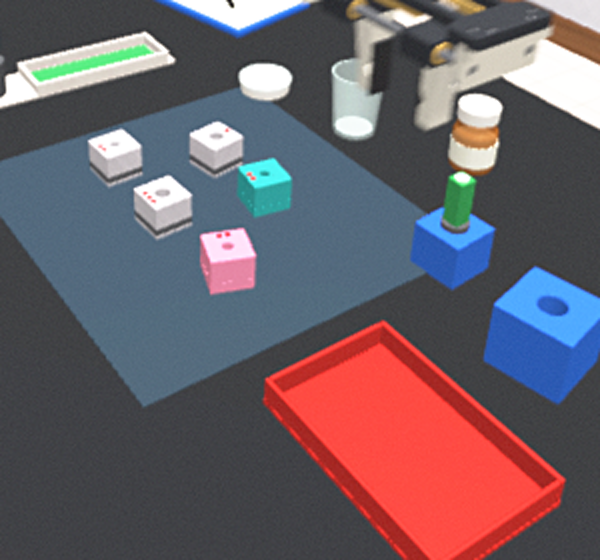

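Request:
move_arm([
  {"delta_pos": [-2.4, 3.5, 0.1], "delta_rot": [0, 0, 0], "hand": 8.5},
  {"delta_pos": [-2.4, 3.5, 0.1], "delta_rot": [0, 0, 0], "hand": 8.5},
  {"delta_pos": [-2.4, 3.5, 0.1], "delta_rot": [0, 0, 0], "hand": 8.5},
  {"delta_pos": [-2.4, 3.5, 0.1], "delta_rot": [0, 0, 0], "hand": 8.5},
  {"delta_pos": [-2.4, 3.5, 0.1], "delta_rot": [0, 0, 0], "hand": 8.5},
  {"delta_pos": [-2.2, 3.5, 0.1], "delta_rot": [0, 0, 0], "hand": 8.5},
  {"delta_pos": [0, 0, 0], "delta_rot": [0, 0, 0], "hand": 8.5},
  {"delta_pos": [0, 0, 0], "delta_rot": [0, 0, 0], "hand": 8.5},
  {"delta_pos": [0, 0, 0], "delta_rot": [0, 0, 0], "hand": 8.5},
  {"delta_pos": [0, 0, 0], "delta_rot": [0, 0, 0], "hand": 8.5},
])

```text
t: 24.85
eef_pos: [0.4155, 0.0174, 0.1962]
ee_rot: [3.141, 0.0, 0.003]
force: [-0.9, -0.5, 0.2]
width: 0.085
```

```bash
python3 look.py w12; python3 rec.py w12 r12 0.49 0.055 0.036 0.11 2700
```

```text
24.85 [0.4155 0.0174 0.1962] [3.1414e+00 1.0000e-04 2.5000e-03] [-0.86 -0.47  0.22] 0.08496624473581375
```

View pics/r12.png

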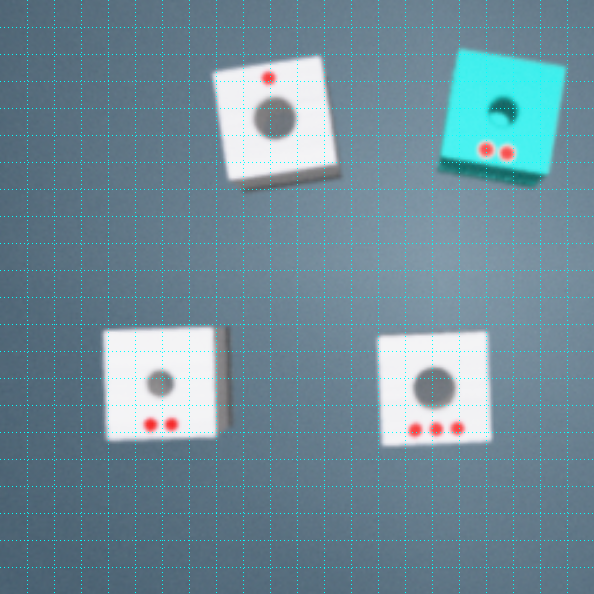

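Request:
move_arm([
  {"delta_pos": [2.0, -0.7, -1.6], "delta_rot": [0, 0, 2], "hand": 6.5},
  {"delta_pos": [2.1, -0.7, -2], "delta_rot": [0, 0, 0], "hand": 6.5},
  {"delta_pos": [0, 0, -4], "delta_rot": [0, 0, 0], "hand": 6.5},
  {"delta_pos": [0, 0, -3], "delta_rot": [0, 0, 0], "hand": 6.5},
  {"delta_pos": [0, 0, -1], "delta_rot": [0, 0, 0], "hand": 6.5},
  {"delta_pos": [0, 0, 0], "delta_rot": [0, 0, 0], "hand": 6.5},
  {"delta_pos": [0, 0, 0], "delta_rot": [0, 0, 0], "hand": 6.5},
  {"delta_pos": [0, 0, 0], "delta_rot": [0, 0, 0], "hand": 6.5},
  {"delta_pos": [0, 0, 0], "delta_rot": [0, 0, 0], "hand": 6.5},
  {"delta_pos": [0, 0, 0], "delta_rot": [0, 0, 0], "hand": 6.5},
])

```text
t: 25.9
eef_pos: [0.4566, 0.0045, 0.081]
ee_rot: [-3.141, -0.002, 0.039]
force: [0.8, 0.8, -0.5]
width: 0.0648
```

```bash
python3 look.py w13
```

```text
25.9 [0.4566 0.0045 0.081 ] [-3.1409e+00 -1.9000e-03  3.9300e-02] [ 0.78  0.75 -0.46] 0.06479583430316446
```

View pics/w13.png

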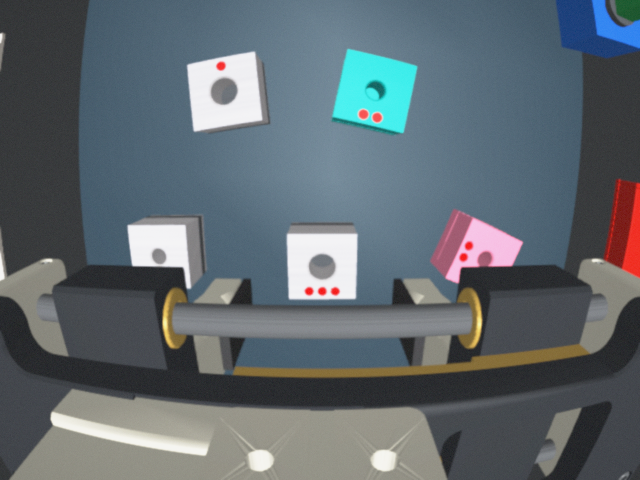

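Request:
move_arm([
  {"delta_pos": [0, 0, -2], "delta_rot": [0, 0, 0], "hand": 6.5},
  {"delta_pos": [0, 0, -1.5], "delta_rot": [0, 0, 0], "hand": 6.5},
  {"delta_pos": [0, 0, -0.6], "delta_rot": [0, 0, 0], "hand": 6.5},
  {"delta_pos": [0, 0, 0], "delta_rot": [0, 0, 0], "hand": 6.5},
  {"delta_pos": [0, 0, 0], "delta_rot": [0, 0, 0], "hand": 3},
  {"delta_pos": [0, 0, 0], "delta_rot": [0, 0, 0], "hand": 3},
  {"delta_pos": [0, 0, 0], "delta_rot": [0, 0, 0], "hand": 3},
  {"delta_pos": [0, 0, 0], "delta_rot": [0, 0, 0], "hand": 3},
  {"delta_pos": [0, 0, 0], "delta_rot": [0, 0, 0], "hand": 3},
  {"delta_pos": [0, 0, 0], "delta_rot": [0, 0, 0], "hand": 3},
], force=30)

```text
t: 26.95
eef_pos: [0.4561, 0.0042, 0.0392]
ee_rot: [-3.142, -0.0, 0.039]
force: [-0.2, 0.6, 0.4]
width: 0.0304
```

```bash
python3 look.py w14;  python3 - <<'E'
from h import *
im=grab_frame('side');cv2.imwrite('pics/s14.png',cv2.resize(im[200:380,200:440],None,fx=3,fy=3,interpolation=cv2.INTER_CUBIC))
E
```

```text
26.95 [0.4561 0.0042 0.0392] [-3.1415e+00 -2.0000e-04  3.9000e-02] [-0.16  0.6   0.43] 0.030412009379269564
```

View pics/w14.png

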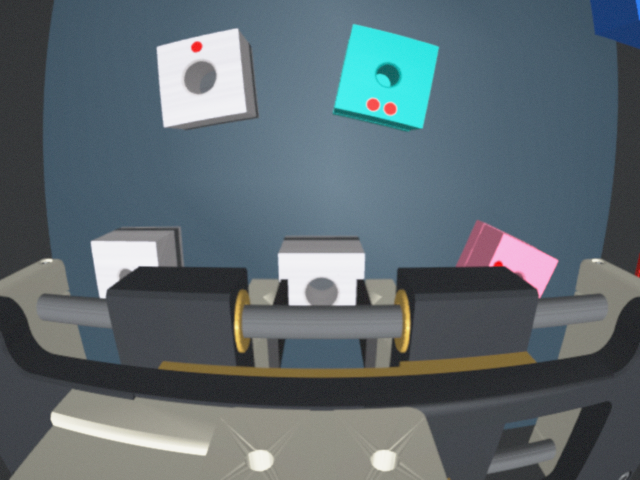

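View pics/s14.png

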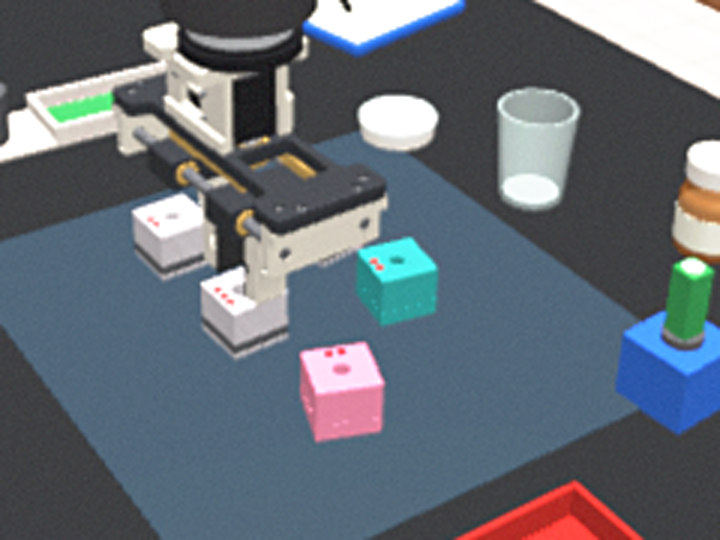

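```bash
python3 - <<'E'
from h import *
import json
for n in ('w13','w14'):
    s=json.load(open(f'pics/{n}.json'))
    p=np.array(s['eef_pos'])
    print(n,wproj(s,[.4563,.0039,.036]))
    for w in (.015,.02,.0325):
      for z in (p[2]-.022,p[2]):
        print(w,z,wproj(s,[p[0]+.0095,p[1]+w,z]),wproj(s,[p[0]+.0095,p[1]-w,z]))
for dz in(.017,.036): print(fproj('side',[.4656,-.011,dz]),fproj('side',[.4466,-.016,dz]))
E
```

```text
w13 [322.42811967 266.83727301]
0.015 0.05900110328670922 [293.13189136 261.55492347] [350.99752857 263.73681415]
0.015 0.08100110328670922 [289.63951076 275.78143334] [354.57119353 278.19330604]
0.02 0.05900110328670922 [283.52661106 261.16166292] [360.56000313 264.06645793]
0.02 0.08100110328670922 [278.87345672 275.31414428] [365.27875813 278.52408532]
0.0325 0.05900110328670922 [259.73838973 260.14944803] [384.19128985 264.8433126 ]
0.0325 0.08100110328670922 [252.27548016 274.07702448] [391.66359836 279.25783909]
w14 [321.98646048 293.13882674]
0.015 0.017175319562307466 [293.09335164 261.50935035] [350.96730643 263.66430651]
0.015 0.039175319562307465 [289.6292077  275.80875562] [354.56717564 278.1884816 ]
0.02 0.017175319562307466 [283.48578051 261.12060599] [360.53021937 263.98955002]
0.02 0.039175319562307465 [278.86081824 275.34670654] [365.27446528 278.51388756]
0.0325 0.017175319562307466 [259.69083904 260.11962474] [384.16143123 264.75560212]
0.0325 0.039175319562307465 [252.25557554 274.12239934] [391.65704864 279.23434006]
[289.56248527 306.49310046] [282.37918862 311.01326296]
[289.4996651 298.4252118] [282.24445294 302.87633171]
```

```bash
python3 - <<'E'
import cv2
a=cv2.imread('pics/w14.png')[210:380,220:430]
cv2.imwrite('pics/w14z.png',cv2.resize(a,None,fx=3.8,fy=3.5,interpolation=cv2.INTER_CUBIC)[:600,:800])
E
```

```text
(no output)
```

View pics/w14z.png

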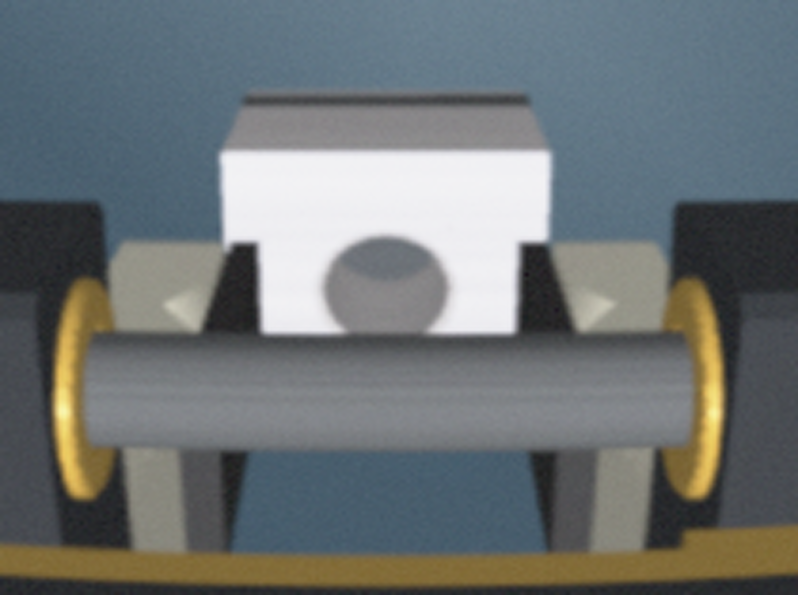

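```bash
python3 - <<'E'
from h import *
im=grab_frame('side')
print([ (y,z,fproj('side',[x,y,z]).round(1)) for x in (.4466,.4656) for y in (-.011,-.016,-.02,-.03) for z in (.017,.028,.036,.04)])
c=im[250:330,255:315];cv2.imwrite('pics/s14z.png',cv2.resize(c,None,fx=7.5,fy=7.5,interpolation=cv2.INTER_CUBIC))
print(get_state()['width'])
E
```

```text
[(-0.011, 0.017, array([281.1, 309.7])), (-0.011, 0.028, array([281., 305.])), (-0.011, 0.036, array([280.9, 301.5])), (-0.011, 0.04, array([280.9, 299.8])), (-0.016, 0.017, array([282.4, 311. ])), (-0.016, 0.028, array([282.3, 306.3])), (-0.016, 0.036, array([282.2, 302.9])), (-0.016, 0.04, array([282.2, 301.1])), (-0.02, 0.017, array([283.4, 312.1])), (-0.02, 0.028, array([283.4, 307.4])), (-0.02, 0.036, array([283.3, 303.9])), (-0.02, 0.04, array([283.3, 302.2])), (-0.03, 0.017, array([286.1, 314.8])), (-0.03, 0.028, array([286.1, 310.1])), (-0.03, 0.036, array([286. , 306.7])), (-0.03, 0.04, array([286. , 304.9])), (-0.011, 0.017, array([289.6, 306.5])), (-0.011, 0.028, array([289.5, 301.8])), (-0.011, 0.036, array([289.5, 298.4])), (-0.011, 0.04, array([289.5, 296.7])), (-0.016, 0.017, array([290.9, 307.8])), (-0.016, 0.028, array([290.9, 303.2])), (-0.016, 0.036, array([290.9, 299.7])), (-0.016, 0.04, array([290.8, 298. ])), (-0.02, 0.017, array([292. , 308.9])), (-0.02, 0.028, array([292. , 304.2])), (-0.02, 0.036, array([292. , 300.8])), (-0.02, 0.04, array([291.9, 299. ])), (-0.03, 0.017, array([294.7, 311.6])), (-0.03, 0.028, array([294.7, 306.9])), (-0.03, 0.036, array([294.7, 303.4])), (-0.03, 0.04, array([294.7, 301.7]))]
0.02994856867522318
```

View pics/s14z.png

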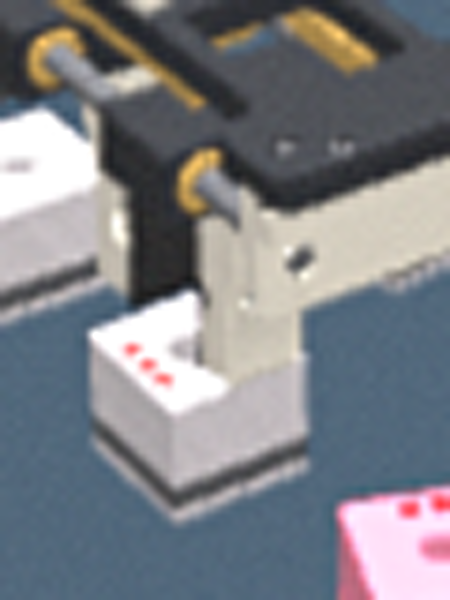

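Request:
move_arm([
  {"delta_pos": [0, 0, 0], "delta_rot": [0, 0, 0], "hand": 2},
  {"delta_pos": [0, 0, 0], "delta_rot": [0, 0, 0], "hand": 2},
  {"delta_pos": [0, 0, 0], "delta_rot": [0, 0, 0], "hand": 2},
  {"delta_pos": [0, 0, 0], "delta_rot": [0, 0, 0], "hand": 2},
  {"delta_pos": [0, 0, 0], "delta_rot": [0, 0, 0], "hand": 2},
  {"delta_pos": [0, 0, 0], "delta_rot": [0, 0, 0], "hand": 2},
  {"delta_pos": [0, 0, 0], "delta_rot": [0, 0, 0], "hand": 2},
  {"delta_pos": [0, 0, 0], "delta_rot": [0, 0, 0], "hand": 2},
  {"delta_pos": [0, 0, 0], "delta_rot": [0, 0, 0], "hand": 2},
  {"delta_pos": [0, 0, 0], "delta_rot": [0, 0, 0], "hand": 2},
])

```text
t: 28.1
eef_pos: [0.4561, 0.0042, 0.0391]
ee_rot: [3.142, -0.0, 0.039]
force: [-0.1, 0.6, 0.0]
width: 0.0201
```

```bash
python3 look.py w15; python3 - <<'E'
from h import *
a=cv2.imread('pics/w15.png')[210:380,220:430]
b=cv2.resize(grab_frame('side')[250:330,255:315],(450,600),interpolation=cv2.INTER_CUBIC)
cv2.imwrite('pics/w15z.png',np.hstack([cv2.resize(a,(350,600)),b]))
E
```

```text
28.1 [0.4561 0.0042 0.0391] [ 3.1416 -0.      0.039 ] [-0.06  0.63  0.02] 0.020062048874499194
```

View pics/w15z.png

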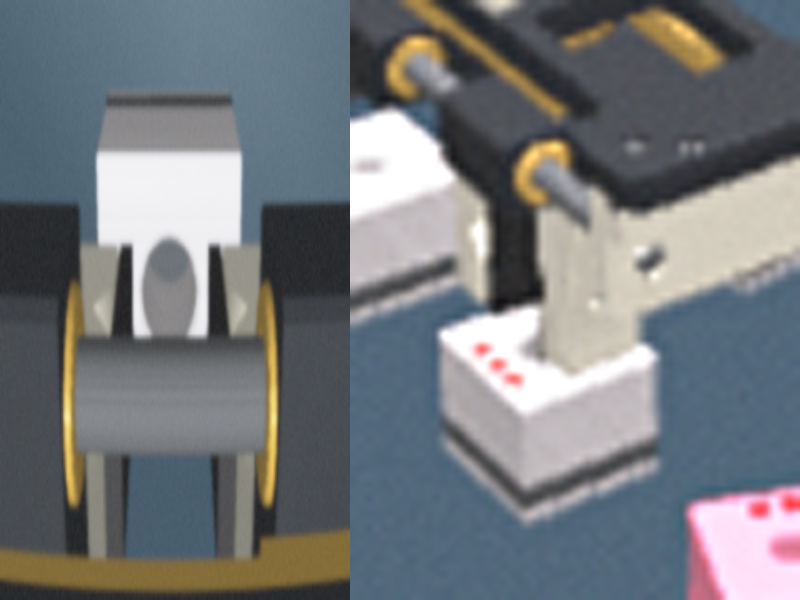

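Request:
move_arm([
  {"delta_pos": [0, 0, 0], "delta_rot": [0, 0, 0], "hand": 6},
  {"delta_pos": [0, 0, 0], "delta_rot": [0, 0, 0], "hand": 6},
  {"delta_pos": [0, 0, 0], "delta_rot": [0, 0, 0], "hand": 6},
  {"delta_pos": [0, 0, 0], "delta_rot": [0, 0, 0], "hand": 6},
  {"delta_pos": [0, 0, -0.3], "delta_rot": [0, 0, 0], "hand": 6},
  {"delta_pos": [0, 0, -0.3], "delta_rot": [0, 0, 0], "hand": 6},
  {"delta_pos": [0, 0, 0], "delta_rot": [0, 0, 0], "hand": 3.4},
  {"delta_pos": [0, 0, 0], "delta_rot": [0, 0, 0], "hand": 3.4},
  {"delta_pos": [0, 0, 0], "delta_rot": [0, 0, 0], "hand": 3.4},
  {"delta_pos": [0, 0, 0], "delta_rot": [0, 0, 0], "hand": 3.4},
])

```text
t: 29.2
eef_pos: [0.4562, 0.0042, 0.0332]
ee_rot: [-3.142, -0.0, 0.039]
force: [-0.1, -0.2, -0.9]
width: 0.036
```

Request:
move_arm([
  {"delta_pos": [0, 0, 0], "delta_rot": [0, 0, 0], "hand": 3.4},
  {"delta_pos": [0, 0, 0], "delta_rot": [0, 0, 0], "hand": 3.4},
  {"delta_pos": [0, 0, 0], "delta_rot": [0, 0, 0], "hand": 3.4},
  {"delta_pos": [0, 0, 0], "delta_rot": [0, 0, 0], "hand": 3.4},
  {"delta_pos": [0, 0, 0], "delta_rot": [0, 0, 0], "hand": 3.4},
  {"delta_pos": [0, 0, 0], "delta_rot": [0, 0, 0], "hand": 3.4},
  {"delta_pos": [0, 0, 0], "delta_rot": [0, 0, 0], "hand": 3.4},
  {"delta_pos": [0, 0, 0], "delta_rot": [0, 0, 0], "hand": 3.4},
  {"delta_pos": [0, 0, 0], "delta_rot": [0, 0, 0], "hand": 3.4},
  {"delta_pos": [0, 0, 0], "delta_rot": [0, 0, 0], "hand": 3.4},
])

```text
t: 30.2
eef_pos: [0.4561, 0.0042, 0.0331]
ee_rot: [-3.142, -0.0, 0.039]
force: [-0.6, 0.2, 2.7]
width: 0.034
```

```bash
python3 look.py w16; python3 - <<'E'
from h import *
a=cv2.imread('pics/w16.png')[210:380,220:430]
b=cv2.resize(grab_frame('side')[250:330,255:315],(450,600),interpolation=cv2.INTER_CUBIC)
cv2.imwrite('pics/w16z.png',np.hstack([cv2.resize(a,(350,600)),b]))
E
```

```text
30.2 [0.4561 0.0042 0.0331] [-3.1416e+00 -1.0000e-04  3.9100e-02] [-0.65  0.17  2.72] 0.03397512731965887
```

View pics/w16z.png

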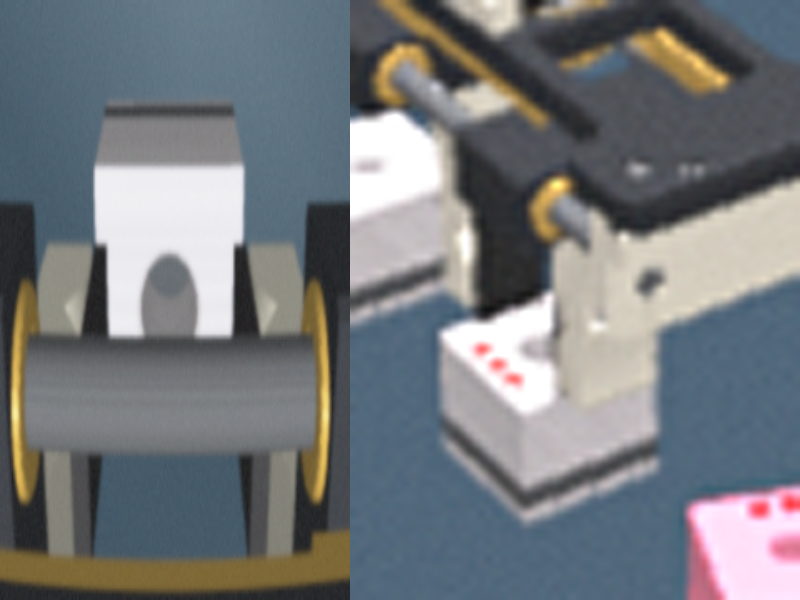

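Request:
move_arm([
  {"delta_pos": [0, 0, 0], "delta_rot": [0, 0, 0], "hand": 6},
  {"delta_pos": [0, 0, 0], "delta_rot": [0, 0, 0], "hand": 6},
  {"delta_pos": [0, 0, 0], "delta_rot": [0, 0, 0], "hand": 6},
  {"delta_pos": [0, 0, 0], "delta_rot": [0, 0, 0], "hand": 6},
  {"delta_pos": [0, 0, -0.3], "delta_rot": [0, 0, 0], "hand": 6},
  {"delta_pos": [0, 0, -0.3], "delta_rot": [0, 0, 0], "hand": 6},
  {"delta_pos": [0, 0, 0], "delta_rot": [0, 0, 0], "hand": 3.4},
  {"delta_pos": [0, 0, 0], "delta_rot": [0, 0, 0], "hand": 3.4},
  {"delta_pos": [0, 0, 0], "delta_rot": [0, 0, 0], "hand": 3.4},
  {"delta_pos": [0, 0, 0], "delta_rot": [0, 0, 0], "hand": 3.4},
])

```text
t: 31.3
eef_pos: [0.4562, 0.0042, 0.0271]
ee_rot: [-3.142, -0.0, 0.039]
force: [0.5, -0.4, -1.1]
width: 0.0392
```

Request:
move_arm([
  {"delta_pos": [0, 0, 0], "delta_rot": [0, 0, 0], "hand": 3.4},
  {"delta_pos": [0, 0, 0], "delta_rot": [0, 0, 0], "hand": 3.4},
  {"delta_pos": [0, 0, 0], "delta_rot": [0, 0, 0], "hand": 3.4},
  {"delta_pos": [0, 0, 0], "delta_rot": [0, 0, 0], "hand": 3.4},
  {"delta_pos": [0, 0, 0], "delta_rot": [0, 0, 0], "hand": 3.4},
  {"delta_pos": [0, 0, 0], "delta_rot": [0, 0, 0], "hand": 3.4},
  {"delta_pos": [0, 0, 0], "delta_rot": [0, 0, 0], "hand": 3.4},
  {"delta_pos": [0, 0, 0], "delta_rot": [0, 0, 0], "hand": 3.4},
  {"delta_pos": [0, 0, 0], "delta_rot": [0, 0, 0], "hand": 3.4},
  {"delta_pos": [0, 0, 0], "delta_rot": [0, 0, 0], "hand": 3.4},
])

```text
t: 32.3
eef_pos: [0.4561, 0.0042, 0.0271]
ee_rot: [-3.142, -0.0, 0.039]
force: [-0.2, 0.2, -1.8]
width: 0.0394
```

```bash
python3 look.py w17; python3 - <<'E'
from h import *
a=cv2.imread('pics/w17.png')[210:380,220:430]
b=cv2.resize(grab_frame('side')[250:330,255:315],(450,600),interpolation=cv2.INTER_CUBIC)
cv2.imwrite('pics/w17z.png',np.hstack([cv2.resize(a,(350,600)),b]))
E
```

```text
32.3 [0.4561 0.0042 0.0271] [-3.1416e+00 -1.0000e-04  3.9000e-02] [-0.22  0.22 -1.85] 0.03942057131234978
```

View pics/w17z.png

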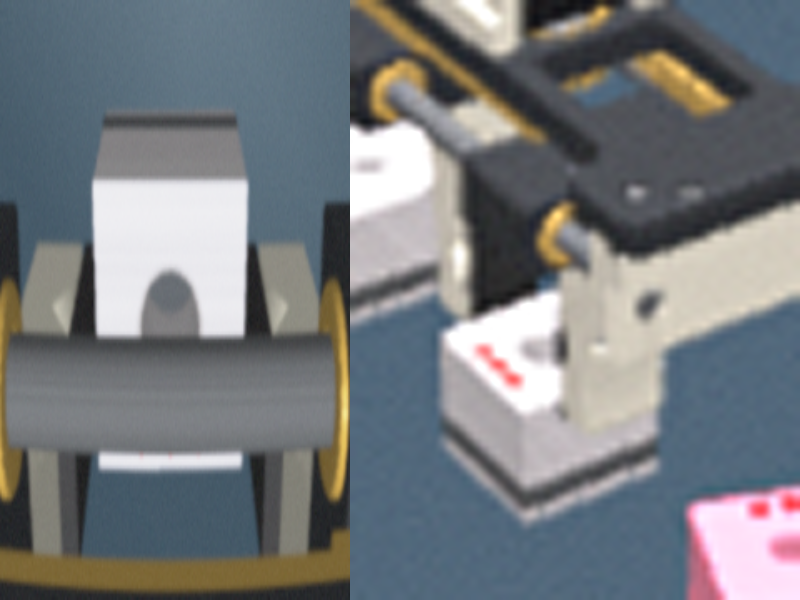

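Request:
move_arm([
  {"delta_pos": [0, 0, 0], "delta_rot": [0, 0, 0], "hand": 6},
  {"delta_pos": [0, 0, 0], "delta_rot": [0, 0, 0], "hand": 6},
  {"delta_pos": [0, 0, 0], "delta_rot": [0, 0, 0], "hand": 6},
  {"delta_pos": [0, 0, 0], "delta_rot": [0, 0, 0], "hand": 6},
  {"delta_pos": [0, 0, -0.1], "delta_rot": [0, 0, 0], "hand": 6},
  {"delta_pos": [0, 0, -0.1], "delta_rot": [0, 0, 0], "hand": 6},
  {"delta_pos": [0, 0, -0.1], "delta_rot": [0, 0, 0], "hand": 6},
  {"delta_pos": [0, 0, -0.1], "delta_rot": [0, 0, 0], "hand": 6},
  {"delta_pos": [0, 0, 0], "delta_rot": [0, 0, 0], "hand": 6},
  {"delta_pos": [0, 0, 0], "delta_rot": [0, 0, 0], "hand": 6},
])

```text
t: 33.4
eef_pos: [0.456, 0.0042, 0.023]
ee_rot: [3.141, 0.0, 0.039]
force: [0.1, 0.6, 0.1]
width: 0.0601
```

```bash
python3 look.py w18; python3 - <<'E'
from h import *
b=grab_frame('side')
cv2.imwrite('pics/s18z.png',cv2.resize(b[240:340,220:330],None,fx=6,fy=6,interpolation=cv2.INTER_CUBIC))
E
```

```text
33.4 [0.456  0.0042 0.023 ] [3.1415e+00 2.0000e-04 3.9000e-02] [0.12 0.57 0.06] 0.06008432981725885
```

View pics/s18z.png

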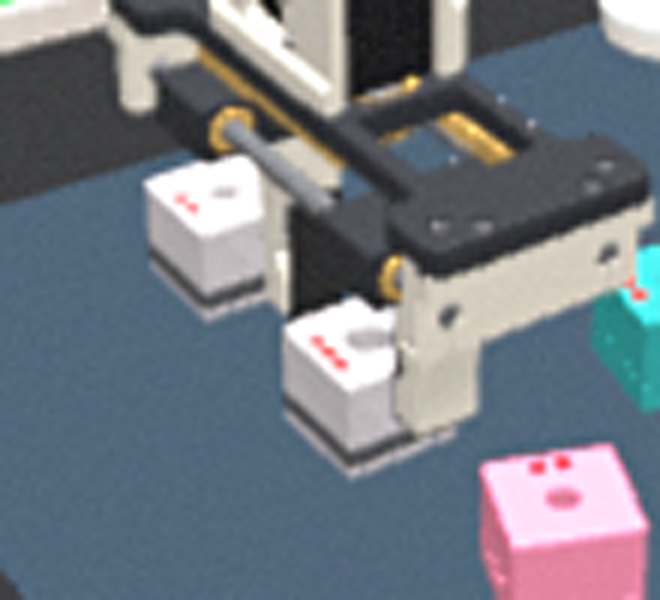

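Request:
move_arm([
  {"delta_pos": [0, 0, 0], "delta_rot": [0, 0, 0], "hand": 3.4},
  {"delta_pos": [0, 0, 0], "delta_rot": [0, 0, 0], "hand": 3.4},
  {"delta_pos": [0, 0, 0], "delta_rot": [0, 0, 0], "hand": 3.4},
  {"delta_pos": [0, 0, 0], "delta_rot": [0, 0, 0], "hand": 3.4},
  {"delta_pos": [0, 0, 0], "delta_rot": [0, 0, 0], "hand": 3.4},
  {"delta_pos": [0, 0, 0], "delta_rot": [0, 0, 0], "hand": 3.4},
  {"delta_pos": [0, 0, 1], "delta_rot": [0, 0, 0], "hand": 3.4},
  {"delta_pos": [0, 0, 1], "delta_rot": [0, 0, 0], "hand": 3.4},
  {"delta_pos": [0, 0, 1], "delta_rot": [0, 0, 0], "hand": 3.4},
  {"delta_pos": [0, 0, 0], "delta_rot": [0, 0, 0], "hand": 3.4},
])

```text
t: 34.5
eef_pos: [0.4573, 0.0047, 0.0549]
ee_rot: [-3.14, -0.003, 0.039]
force: [0.1, 0.1, -2.1]
width: 0.0396
```

```bash
python3 look.py w19; python3 - <<'E'
from h import *
b=grab_frame('side')
cv2.imwrite('pics/s19z.png',cv2.resize(b[220:340,210:350],None,fx=5,fy=5,interpolation=cv2.INTER_CUBIC))
E
```

```text
34.5 [0.4573 0.0047 0.0549] [-3.1405 -0.0032  0.0393] [ 0.1   0.13 -2.08] 0.03964997322607365
```

View pics/s19z.png

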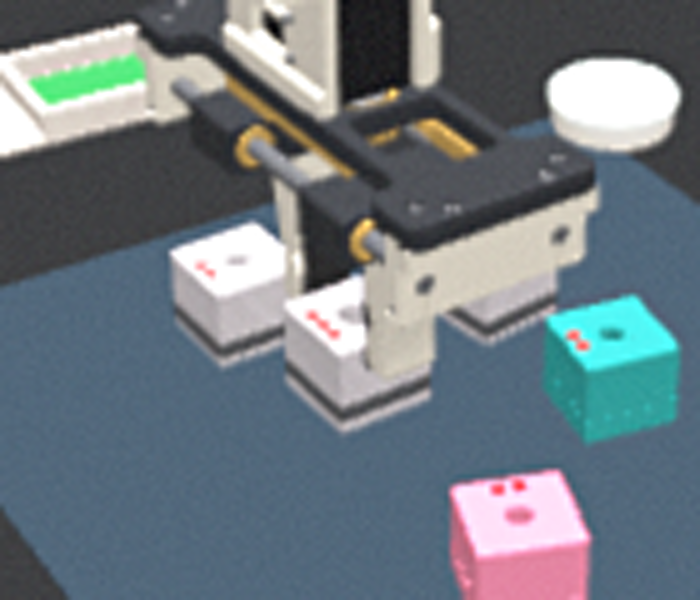

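Request:
move_arm([
  {"delta_pos": [0, 0, 4], "delta_rot": [0, 0, 0], "hand": 3.4},
  {"delta_pos": [0, 0, 4], "delta_rot": [0, 0, 0], "hand": 3.4},
  {"delta_pos": [0, 0, 4], "delta_rot": [0, 0, 0], "hand": 3.4},
  {"delta_pos": [0, 4.4, 0.4], "delta_rot": [0, 0, -0.5], "hand": 3.4},
  {"delta_pos": [0, 4.4, 0.4], "delta_rot": [0, 0, -0.5], "hand": 3.4},
  {"delta_pos": [0, 4.4, 0.4], "delta_rot": [0, 0, -0.5], "hand": 3.4},
  {"delta_pos": [0, 4.4, 0.4], "delta_rot": [0, 0, -0.5], "hand": 3.4},
  {"delta_pos": [0, 4.4, 0.4], "delta_rot": [0, 0, 0], "hand": 3.4},
  {"delta_pos": [0, 4.4, 0.4], "delta_rot": [0, 0, 0], "hand": 3.4},
  {"delta_pos": [0, 4.4, 0.4], "delta_rot": [0, 0, 0], "hand": 3.4},
])

```text
t: 35.6
eef_pos: [0.4554, 0.3138, 0.2006]
ee_rot: [3.141, 0.001, 0.004]
force: [1.0, 0.1, -1.8]
width: 0.0395
```

Request:
move_arm([
  {"delta_pos": [0, 0, 0], "delta_rot": [0, 0, 0], "hand": 3.4},
  {"delta_pos": [0, 0, 0], "delta_rot": [0, 0, 0], "hand": 3.4},
  {"delta_pos": [0, 0, 0], "delta_rot": [0, 0, 0], "hand": 3.4},
  {"delta_pos": [0, 0, 0], "delta_rot": [0, 0, 0], "hand": 3.4},
  {"delta_pos": [0, 0, 0], "delta_rot": [0, 0, 0], "hand": 3.4},
  {"delta_pos": [0, 0, 0], "delta_rot": [0, 0, 0], "hand": 3.4},
  {"delta_pos": [0, 0, 0], "delta_rot": [0, 0, 0], "hand": 3.4},
  {"delta_pos": [0, 0, 0], "delta_rot": [0, 0, 0], "hand": 3.4},
  {"delta_pos": [0, 0, 0], "delta_rot": [0, 0, 0], "hand": 3.4},
  {"delta_pos": [0, 0, 0], "delta_rot": [0, 0, 0], "hand": 3.4},
])

```text
t: 36.6
eef_pos: [0.4561, 0.3122, 0.2011]
ee_rot: [-3.142, -0.0, 0.004]
force: [-0.2, 0.3, -2.1]
width: 0.0394
```

```bash
python3 look.py w20; python3 rec.py w20 r20 0.53 0.32 0.018 0.12 2500
```

```text
36.6 [0.4561 0.3122 0.2011] [-3.1416 -0.      0.0041] [-0.17  0.26 -2.1 ] 0.03939601215467138
```

View pics/w20.png

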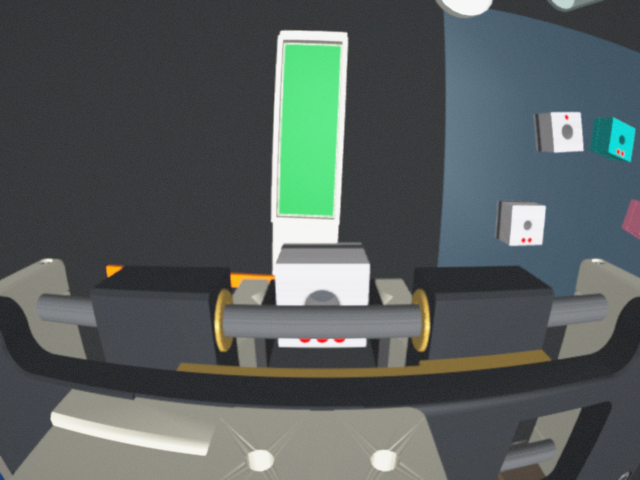

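View pics/r20.png

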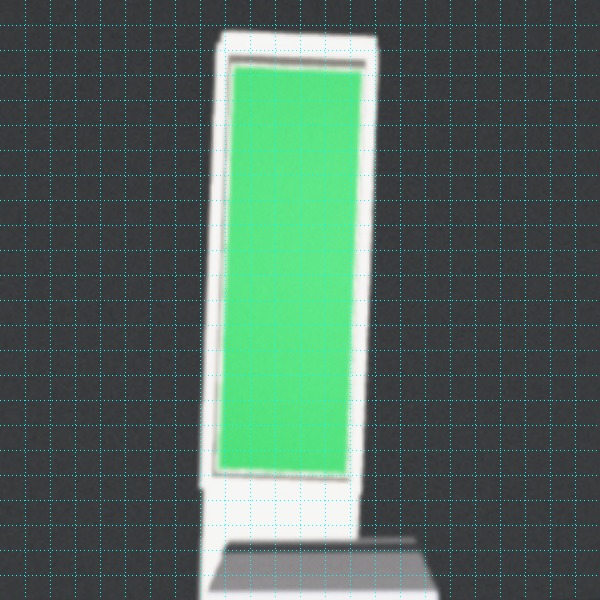

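Request:
move_arm([
  {"delta_pos": [4.4, 0.3, 0], "delta_rot": [0, 0, -1.2], "hand": 3.4},
  {"delta_pos": [4.4, 0.3, 0], "delta_rot": [0, 0, -1.3], "hand": 3.4},
  {"delta_pos": [4.4, 0.4, 0], "delta_rot": [0, 0, 0], "hand": 3.4},
  {"delta_pos": [0, 0, -3], "delta_rot": [0, 0, 0], "hand": 3.4},
  {"delta_pos": [0, 0, -4], "delta_rot": [0, 0, 0], "hand": 3.4},
  {"delta_pos": [0, 0, -4], "delta_rot": [0, 0, 0], "hand": 3.4},
  {"delta_pos": [0, 0, -3], "delta_rot": [0, 0, 0], "hand": 3.4},
  {"delta_pos": [0, 0, 0], "delta_rot": [0, 0, 0], "hand": 3.4},
  {"delta_pos": [0, 0, 0], "delta_rot": [0, 0, 0], "hand": 3.4},
  {"delta_pos": [0, 0, 0], "delta_rot": [0, 0, 0], "hand": 3.4},
])

```text
t: 37.65
eef_pos: [0.5894, 0.3233, 0.0634]
ee_rot: [-3.14, -0.003, -0.039]
force: [-0.3, 1.3, -1.5]
width: 0.0397
```

```bash
python3 look.py w21
```

```text
37.65 [0.5894 0.3233 0.0634] [-3.1396e+00 -2.7000e-03 -3.8900e-02] [-0.34  1.31 -1.49] 0.03969443298332266
```

View pics/w21.png

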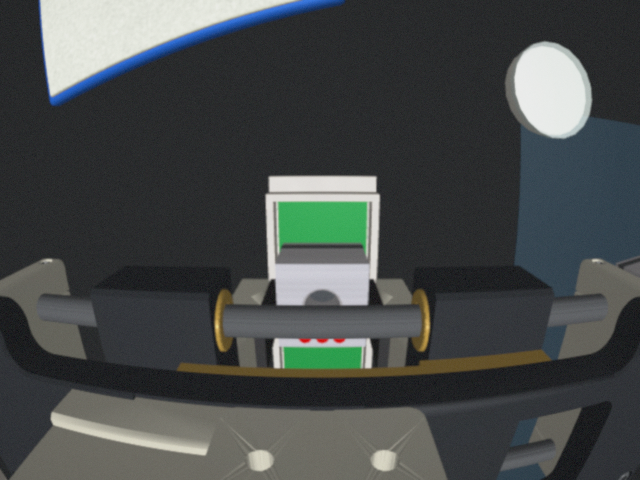

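Request:
move_arm([
  {"delta_pos": [0, 0, -1], "delta_rot": [0, 0, 0], "hand": 3.4},
  {"delta_pos": [0, 0, -1], "delta_rot": [0, 0, 0], "hand": 3.4},
  {"delta_pos": [0, 0, -0.6], "delta_rot": [0, 0, 0], "hand": 3.4},
  {"delta_pos": [0, 0, -0.3], "delta_rot": [0, 0, 0], "hand": 3.4},
  {"delta_pos": [0, 0, -0.2], "delta_rot": [0, 0, 0], "hand": 3.4},
  {"delta_pos": [0, 0, -0.1], "delta_rot": [0, 0, 0], "hand": 3.4},
  {"delta_pos": [0, 0, 0], "delta_rot": [0, 0, 0], "hand": 3.4},
  {"delta_pos": [0, 0, 0], "delta_rot": [0, 0, 0], "hand": 3.4},
  {"delta_pos": [0, 0, 0], "delta_rot": [0, 0, 0], "hand": 3.4},
  {"delta_pos": [0, 0, 0], "delta_rot": [0, 0, 0], "hand": 3.4},
])

```text
t: 38.7
eef_pos: [0.5881, 0.3223, 0.0293]
ee_rot: [-3.141, -0.0, -0.039]
force: [0.0, -0.4, -2.1]
width: 0.0394
```

Request:
move_arm([
  {"delta_pos": [0, 0, -0.1], "delta_rot": [0, 0, 0], "hand": 3.4},
  {"delta_pos": [0, 0, -0.1], "delta_rot": [0, 0, 0], "hand": 3.4},
  {"delta_pos": [0, 0, 0], "delta_rot": [0, 0, 0], "hand": 3.4},
  {"delta_pos": [0, 0, 0], "delta_rot": [0, 0, 0], "hand": 5.2},
  {"delta_pos": [0, 0, 0], "delta_rot": [0, 0, 0], "hand": 5.2},
  {"delta_pos": [0, 0, 0], "delta_rot": [0, 0, 0], "hand": 5.2},
  {"delta_pos": [0, 0, 1.5], "delta_rot": [0, 0, 0], "hand": 5.2},
  {"delta_pos": [0, 0, 2], "delta_rot": [0, 0, 0], "hand": 5.2},
  {"delta_pos": [0, 0, 3], "delta_rot": [0, 0, 0], "hand": 5.2},
  {"delta_pos": [0, 0, 4], "delta_rot": [0, 0, 0], "hand": 5.2},
])

```text
t: 39.7
eef_pos: [0.5873, 0.3215, 0.1327]
ee_rot: [3.14, 0.002, -0.04]
force: [1.3, 0.7, 0.1]
width: 0.0523
```

```bash
python3 - <<'E'
from h import *
b=grab_frame('side')
cv2.imwrite('pics/s22.png',cv2.resize(b[180:360,170:440],None,fx=2.9,fy=2.9,interpolation=cv2.INTER_CUBIC))
E
```

```text
(no output)
```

View pics/s22.png

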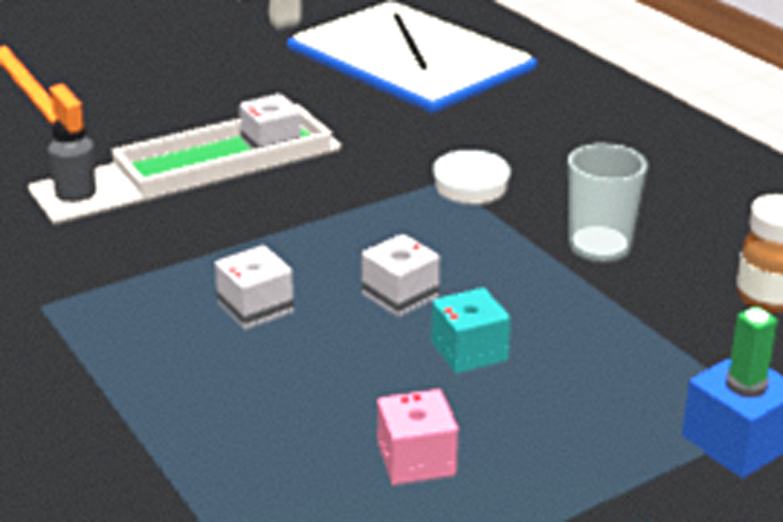

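Request:
move_arm([
  {"delta_pos": [-1.4, -4.3, 1.1], "delta_rot": [0, 0, 1.75], "hand": 6.5},
  {"delta_pos": [-1.4, -4.3, 1.1], "delta_rot": [0, 0, 1.75], "hand": 6.5},
  {"delta_pos": [-1.4, -4.3, 1.1], "delta_rot": [0, 0, 1.75], "hand": 6.5},
  {"delta_pos": [-1.4, -4.3, 1.1], "delta_rot": [0, 0, 1.75], "hand": 6.5},
  {"delta_pos": [-1.4, -4.3, 1.1], "delta_rot": [0, 0, 1.75], "hand": 6.5},
  {"delta_pos": [-1.4, -4.3, 1.1], "delta_rot": [0, 0, 1.75], "hand": 6.5},
  {"delta_pos": [0, 0, 0], "delta_rot": [0, 0, 0], "hand": 6.5},
  {"delta_pos": [0, 0, 0], "delta_rot": [0, 0, 0], "hand": 6.5},
  {"delta_pos": [0, 0, 0], "delta_rot": [0, 0, 0], "hand": 6.5},
  {"delta_pos": [0, 0, 0], "delta_rot": [0, 0, 0], "hand": 6.5},
])

```text
t: 40.75
eef_pos: [0.5043, 0.065, 0.1979]
ee_rot: [3.142, 0.0, 0.145]
force: [-0.1, -0.4, -0.3]
width: 0.0649
```

```bash
python3 look.py w23; python3 rec.py w23 r23 0.56 0.06 0.036 0.04 7000
```

```text
40.75 [0.5043 0.065  0.1979] [3.1415e+00 2.0000e-04 1.4450e-01] [-0.1  -0.36 -0.27] 0.0648691808259875
```

View pics/r23.png

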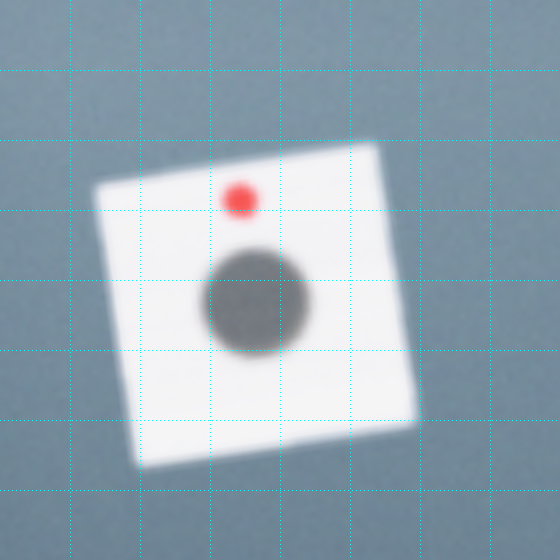

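Request:
move_arm([
  {"delta_pos": [2.6, -0.1, -2], "delta_rot": [0, 0, 0], "hand": 5.4},
  {"delta_pos": [2.6, -0.1, -2], "delta_rot": [0, 0, 0], "hand": 5.4},
  {"delta_pos": [0, 0, -4], "delta_rot": [0, 0, 0], "hand": 5.4},
  {"delta_pos": [0, 0, -3], "delta_rot": [0, 0, 0], "hand": 5.4},
  {"delta_pos": [0, 0, -1], "delta_rot": [0, 0, 0], "hand": 5.4},
  {"delta_pos": [0, 0, 0], "delta_rot": [0, 0, 0], "hand": 5.4},
  {"delta_pos": [0, 0, 0], "delta_rot": [0, 0, 0], "hand": 5.4},
  {"delta_pos": [0, 0, 0], "delta_rot": [0, 0, 0], "hand": 5.4},
  {"delta_pos": [0, 0, 0], "delta_rot": [0, 0, 0], "hand": 5.4},
  {"delta_pos": [0, 0, 0], "delta_rot": [0, 0, 0], "hand": 5.4},
])

```text
t: 41.8
eef_pos: [0.5566, 0.0625, 0.0792]
ee_rot: [-3.141, -0.002, 0.144]
force: [-0.8, -0.2, 0.7]
width: 0.0536
```

```bash
python3 look.py w24
```

```text
41.8 [0.5566 0.0625 0.0792] [-3.1411e+00 -1.9000e-03  1.4390e-01] [-0.83 -0.2   0.67] 0.05364077067984225
```

View pics/w24.png

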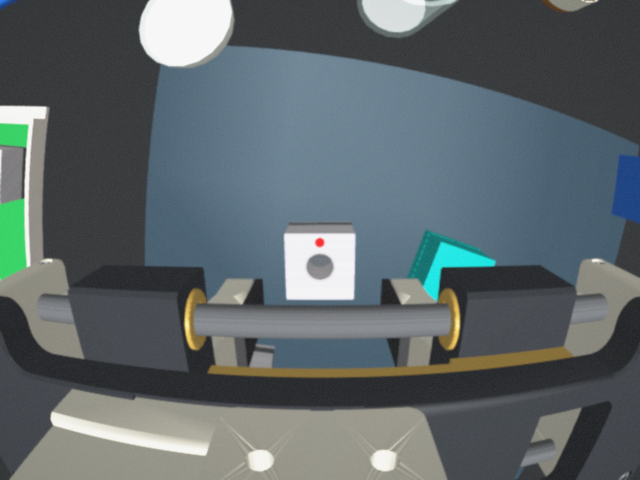

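Request:
move_arm([
  {"delta_pos": [0, 0.1, -1], "delta_rot": [0, 0, 0], "hand": 5},
  {"delta_pos": [0, 0, -1], "delta_rot": [0, 0, 0], "hand": 5},
  {"delta_pos": [0, 0, -1], "delta_rot": [0, 0, 0], "hand": 5},
  {"delta_pos": [0, 0, -1], "delta_rot": [0, 0, 0], "hand": 5},
  {"delta_pos": [0, 0, -0.8], "delta_rot": [0, 0, 0], "hand": 5},
  {"delta_pos": [0, 0, -0.8], "delta_rot": [0, 0, 0], "hand": 5},
  {"delta_pos": [0, 0, 0], "delta_rot": [0, 0, 0], "hand": 5},
  {"delta_pos": [0, 0, 0], "delta_rot": [0, 0, 0], "hand": 5},
  {"delta_pos": [0, 0, 0], "delta_rot": [0, 0, 0], "hand": 5},
  {"delta_pos": [0, 0, 0], "delta_rot": [0, 0, 0], "hand": 5},
])

```text
t: 42.85
eef_pos: [0.5564, 0.0633, 0.0226]
ee_rot: [-3.141, -0.001, 0.144]
force: [0.1, -0.1, -0.9]
width: 0.05
```

Request:
move_arm([
  {"delta_pos": [0, 0, 0], "delta_rot": [0, 0, 0], "hand": 3.4},
  {"delta_pos": [0, 0, 0], "delta_rot": [0, 0, 0], "hand": 3.4},
  {"delta_pos": [0, 0, 0], "delta_rot": [0, 0, 0], "hand": 3.4},
  {"delta_pos": [0, 0, 0], "delta_rot": [0, 0, 0], "hand": 3.4},
  {"delta_pos": [0, 0, 0], "delta_rot": [0, 0, 0], "hand": 3.4},
  {"delta_pos": [0, 0, 0], "delta_rot": [0, 0, 0], "hand": 3.4},
  {"delta_pos": [0, 0, 0], "delta_rot": [0, 0, 0], "hand": 3.4},
  {"delta_pos": [0, 0, 1], "delta_rot": [0, 0, 0], "hand": 3.4},
  {"delta_pos": [0, 0, 2], "delta_rot": [0, 0, 0], "hand": 3.4},
  {"delta_pos": [0, 0, 3], "delta_rot": [0, 0, 0], "hand": 3.4},
])

```text
t: 43.85
eef_pos: [0.5546, 0.0626, 0.0813]
ee_rot: [3.141, 0.004, 0.143]
force: [0.6, 0.0, -0.5]
width: 0.0397
```

Request:
move_arm([
  {"delta_pos": [0, 0, 4.9], "delta_rot": [0, 0, 0], "hand": 3.4},
  {"delta_pos": [-0.6, 4.4, 0], "delta_rot": [0, 0, -1.76], "hand": 3.4},
  {"delta_pos": [-0.6, 4.4, 0], "delta_rot": [0, 0, -1.76], "hand": 3.4},
  {"delta_pos": [-0.6, 4.4, 0], "delta_rot": [0, 0, -1.76], "hand": 3.4},
  {"delta_pos": [-0.6, 4.4, 0], "delta_rot": [0, 0, -1.76], "hand": 3.4},
  {"delta_pos": [-0.5, 4.3, 0], "delta_rot": [0, 0, -1.76], "hand": 3.4},
  {"delta_pos": [-0.5, 4.3, 0], "delta_rot": [0, 0, -1.76], "hand": 3.4},
  {"delta_pos": [0, 0, 0], "delta_rot": [0, 0, 0], "hand": 3.4},
  {"delta_pos": [0, 0, -3], "delta_rot": [0, 0, 0], "hand": 3.4},
  {"delta_pos": [0, 0, -3], "delta_rot": [0, 0, 0], "hand": 3.4},
])

```text
t: 44.85
eef_pos: [0.5221, 0.326, 0.0713]
ee_rot: [-3.14, -0.001, -0.04]
force: [-0.9, 0.7, -1.5]
width: 0.0395
```

Request:
move_arm([
  {"delta_pos": [0, 0, 0], "delta_rot": [0, 0, 0], "hand": 3.4},
  {"delta_pos": [0, 0, 0], "delta_rot": [0, 0, 0], "hand": 3.4},
  {"delta_pos": [0, 0, 0], "delta_rot": [0, 0, 0], "hand": 3.4},
  {"delta_pos": [0, 0, 0], "delta_rot": [0, 0, 0], "hand": 3.4},
  {"delta_pos": [0, 0, 0], "delta_rot": [0, 0, 0], "hand": 3.4},
  {"delta_pos": [0, 0, 0], "delta_rot": [0, 0, 0], "hand": 3.4},
  {"delta_pos": [0, 0, 0], "delta_rot": [0, 0, 0], "hand": 3.4},
  {"delta_pos": [0, 0, 0], "delta_rot": [0, 0, 0], "hand": 3.4},
  {"delta_pos": [0, 0, 0], "delta_rot": [0, 0, 0], "hand": 3.4},
  {"delta_pos": [0, 0, 0], "delta_rot": [0, 0, 0], "hand": 3.4},
])

```text
t: 45.85
eef_pos: [0.522, 0.3252, 0.071]
ee_rot: [3.141, 0.0, -0.041]
force: [-0.1, 0.6, -0.5]
width: 0.0394
```

```bash
python3 look.py w25; python3 rec.py w25 r25 0.58 0.32 0.018 0.08 3500
```

```text
45.85 [0.522  0.3252 0.071 ] [ 3.1415e+00  1.0000e-04 -4.0500e-02] [-0.07  0.59 -0.54] 0.039428577323227444
```

View pics/w25.png

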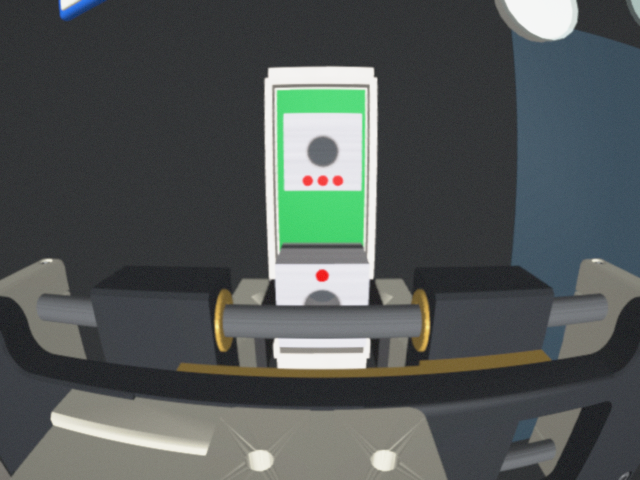

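View pics/r25.png

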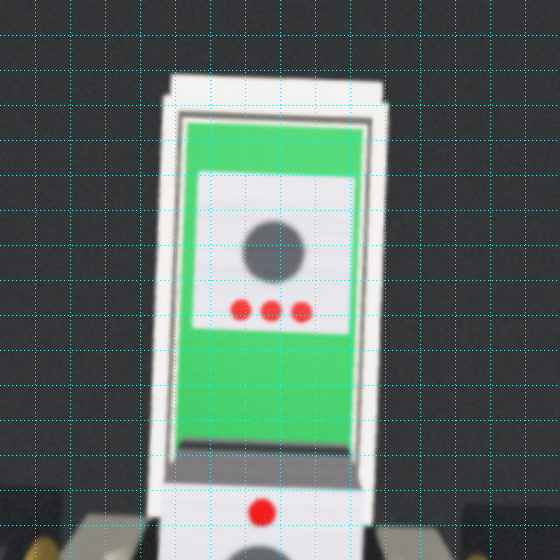

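Request:
move_arm([
  {"delta_pos": [0, 0, -1], "delta_rot": [0, 0, 0], "hand": 3.4},
  {"delta_pos": [0, 0, -1], "delta_rot": [0, 0, 0], "hand": 3.4},
  {"delta_pos": [0, 0, -1], "delta_rot": [0, 0, 0], "hand": 3.4},
  {"delta_pos": [0, 0, -0.7], "delta_rot": [0, 0, 0], "hand": 3.4},
  {"delta_pos": [0, 0, -0.4], "delta_rot": [0, 0, 0], "hand": 3.4},
  {"delta_pos": [0, 0, -0.2], "delta_rot": [0, 0, 0], "hand": 3.4},
  {"delta_pos": [0, 0, 0], "delta_rot": [0, 0, 0], "hand": 3.4},
  {"delta_pos": [0, 0, 0], "delta_rot": [0, 0, 0], "hand": 3.4},
  {"delta_pos": [0, 0, 0], "delta_rot": [0, 0, 0], "hand": 3.4},
  {"delta_pos": [0, 0, 0], "delta_rot": [0, 0, 0], "hand": 3.4},
])

```text
t: 46.9
eef_pos: [0.5222, 0.3254, 0.0284]
ee_rot: [-3.141, -0.0, -0.041]
force: [-1.1, 0.1, -1.3]
width: 0.0398
```

Request:
move_arm([
  {"delta_pos": [0, 0, -0.1], "delta_rot": [0, 0, 0], "hand": 3.4},
  {"delta_pos": [0, 0, 0], "delta_rot": [0, 0, 0], "hand": 3.4},
  {"delta_pos": [0, 0, 0], "delta_rot": [0, 0, 0], "hand": 5.2},
  {"delta_pos": [0, 0, 0], "delta_rot": [0, 0, 0], "hand": 5.2},
  {"delta_pos": [0, 0, 0], "delta_rot": [0, 0, 0], "hand": 5.2},
  {"delta_pos": [0, 0, 0], "delta_rot": [0, 0, 0], "hand": 5.2},
  {"delta_pos": [0, 0, 1.5], "delta_rot": [0, 0, 0], "hand": 5.2},
  {"delta_pos": [0, 0, 2], "delta_rot": [0, 0, 0], "hand": 5.2},
  {"delta_pos": [0, 0, 3], "delta_rot": [0, 0, 0], "hand": 5.2},
  {"delta_pos": [0, 0, 4], "delta_rot": [0, 0, 0], "hand": 5.2},
])

```text
t: 47.9
eef_pos: [0.5212, 0.3243, 0.1316]
ee_rot: [3.139, 0.002, -0.041]
force: [-0.1, -0.4, 0.5]
width: 0.052
```

```bash
python3 - <<'E'
from h import *
b=grab_frame('side')
cv2.imwrite('pics/s26.png',cv2.resize(b[180:360,170:440],None,fx=2.9,fy=2.9,interpolation=cv2.INTER_CUBIC))
E
```

```text
(no output)
```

View pics/s26.png

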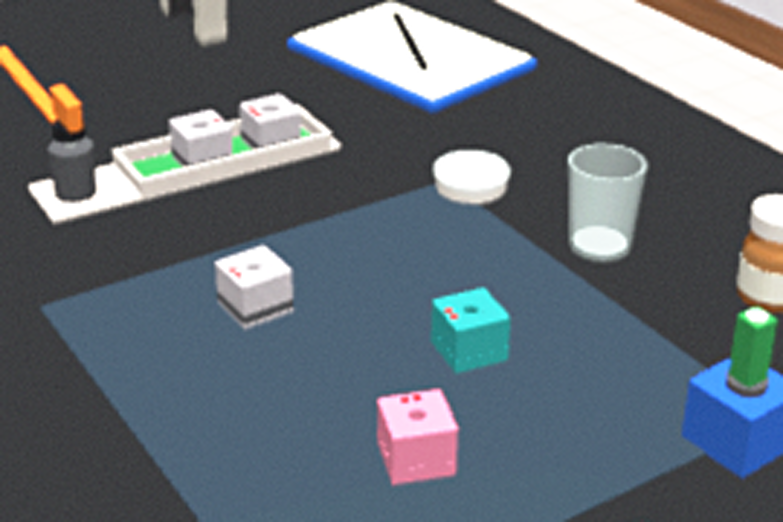

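Request:
move_arm([
  {"delta_pos": [-2.1, -4.3, 1.3], "delta_rot": [0, 0, 0.8], "hand": 6},
  {"delta_pos": [-2.1, -4.3, 1.3], "delta_rot": [0, 0, 0.8], "hand": 6},
  {"delta_pos": [-2.1, -4.3, 1.3], "delta_rot": [0, 0, 0.8], "hand": 6},
  {"delta_pos": [-2.1, -4.3, 1.3], "delta_rot": [0, 0, 0.8], "hand": 6},
  {"delta_pos": [-2.1, -4.3, 1.3], "delta_rot": [0, 0, 0.8], "hand": 6},
  {"delta_pos": [0, 0, 0], "delta_rot": [0, 0, 0], "hand": 6},
  {"delta_pos": [0, 0, 0], "delta_rot": [0, 0, 0], "hand": 6},
  {"delta_pos": [0, 0, 0], "delta_rot": [0, 0, 0], "hand": 6},
  {"delta_pos": [0, 0, 0], "delta_rot": [0, 0, 0], "hand": 6},
  {"delta_pos": [0, 0, 0], "delta_rot": [0, 0, 0], "hand": 6},
])

```text
t: 48.95
eef_pos: [0.4172, 0.1107, 0.1964]
ee_rot: [3.141, 0.001, 0.03]
force: [0.1, -0.6, -0.5]
width: 0.0598
```

```bash
python3 look.py w27; python3 rec.py w27 r27 0.46 0.105 0.036 0.04 7000
```

```text
48.95 [0.4172 0.1107 0.1964] [3.1407e+00 1.2000e-03 2.9900e-02] [ 0.07 -0.57 -0.55] 0.05981516685042801
```

View pics/r27.png

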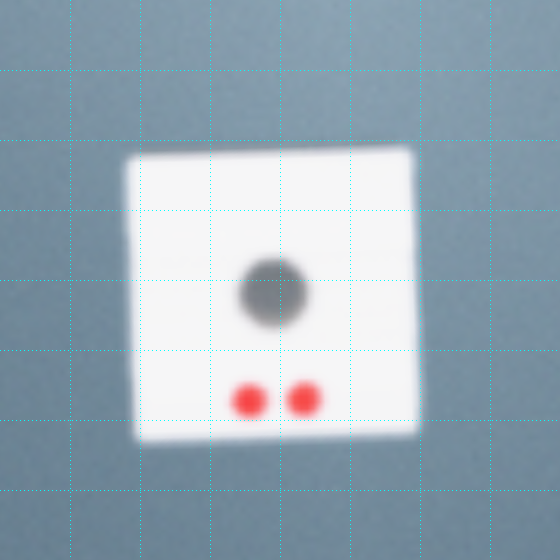

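Request:
move_arm([
  {"delta_pos": [2.0, -0.2, -2], "delta_rot": [0, 0, 0], "hand": 5.6},
  {"delta_pos": [2.1, -0.2, -2], "delta_rot": [0, 0, 0], "hand": 5.6},
  {"delta_pos": [0, 0, -4], "delta_rot": [0, 0, 0], "hand": 5.6},
  {"delta_pos": [0, 0, -3], "delta_rot": [0, 0, 0], "hand": 5.6},
  {"delta_pos": [0, 0, -1], "delta_rot": [0, 0, 0], "hand": 5.6},
  {"delta_pos": [0, 0, 0], "delta_rot": [0, 0, 0], "hand": 5.6},
  {"delta_pos": [0, 0, 0], "delta_rot": [0, 0, 0], "hand": 5.6},
  {"delta_pos": [0, 0, 0], "delta_rot": [0, 0, 0], "hand": 5.6},
  {"delta_pos": [0, 0, 0], "delta_rot": [0, 0, 0], "hand": 5.6},
  {"delta_pos": [0, 0, 0], "delta_rot": [0, 0, 0], "hand": 5.6},
])

```text
t: 50.0
eef_pos: [0.4585, 0.1066, 0.078]
ee_rot: [-3.14, -0.002, 0.029]
force: [-0.4, 0.1, 0.1]
width: 0.056
```

```bash
python3 look.py w28
```

```text
50.0 [0.4585 0.1066 0.078 ] [-3.1405e+00 -1.6000e-03  2.9300e-02] [-0.38  0.07  0.06] 0.05604046235314235
```

View pics/w28.png

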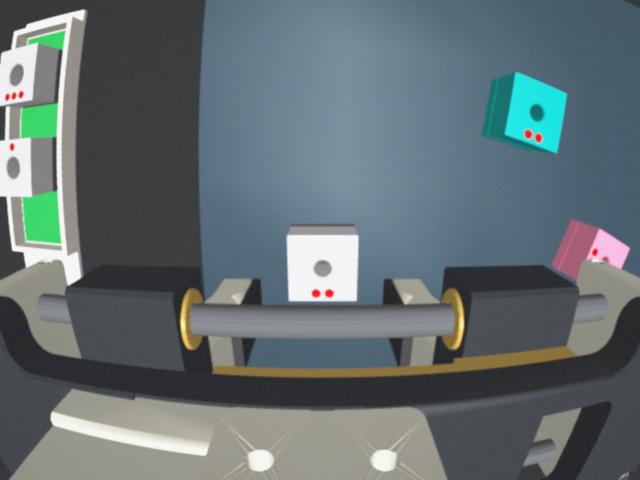

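Request:
move_arm([
  {"delta_pos": [0, 0, -1.5], "delta_rot": [0, 0, 0], "hand": 5.6},
  {"delta_pos": [0, 0, -1.5], "delta_rot": [0, 0, 0], "hand": 5.6},
  {"delta_pos": [0, 0, -1.5], "delta_rot": [0, 0, 0], "hand": 5.6},
  {"delta_pos": [0, 0, -1], "delta_rot": [0, 0, 0], "hand": 5.6},
  {"delta_pos": [0, 0, 0], "delta_rot": [0, 0, 0], "hand": 5.6},
  {"delta_pos": [0, 0, 0], "delta_rot": [0, 0, 0], "hand": 5.6},
  {"delta_pos": [0, 0, 0], "delta_rot": [0, 0, 0], "hand": 3.4},
  {"delta_pos": [0, 0, 0], "delta_rot": [0, 0, 0], "hand": 3.4},
  {"delta_pos": [0, 0, 0], "delta_rot": [0, 0, 0], "hand": 3.4},
  {"delta_pos": [0, 0, 0], "delta_rot": [0, 0, 0], "hand": 3.4},
])

```text
t: 51.05
eef_pos: [0.4584, 0.1064, 0.0226]
ee_rot: [-3.141, -0.001, 0.029]
force: [-0.6, 0.4, 5.0]
width: 0.0395
```

Request:
move_arm([
  {"delta_pos": [0, 0, 0], "delta_rot": [0, 0, 0], "hand": 3.4},
  {"delta_pos": [0, 0, 0], "delta_rot": [0, 0, 0], "hand": 3.4},
  {"delta_pos": [0, 0, 2], "delta_rot": [0, 0, 0], "hand": 3.4},
  {"delta_pos": [0, 0, 4], "delta_rot": [0, 0, 0], "hand": 3.4},
  {"delta_pos": [0, 0, 4], "delta_rot": [0, 0, 0], "hand": 3.4},
  {"delta_pos": [0, 0, 4], "delta_rot": [0, 0, 0], "hand": 3.4},
  {"delta_pos": [-1.0, -4.5, 0.5], "delta_rot": [0, 0, 0], "hand": 3.4},
  {"delta_pos": [-1.0, -4.5, 0.5], "delta_rot": [0, 0, 0], "hand": 3.4},
  {"delta_pos": [-1.0, -4.5, 0.5], "delta_rot": [0, 0, 0], "hand": 3.4},
  {"delta_pos": [-1.0, -4.5, 0.5], "delta_rot": [0, 0, 0], "hand": 3.4},
])

```text
t: 52.05
eef_pos: [0.417, -0.0752, 0.1823]
ee_rot: [-3.141, -0.0, 0.03]
force: [2.2, -0.6, -1.0]
width: 0.0397
```

Request:
move_arm([
  {"delta_pos": [0, -4.5, 0], "delta_rot": [0, 0, 0], "hand": 3.4},
  {"delta_pos": [0, -4.5, 0], "delta_rot": [0, 0, 0], "hand": 3.4},
  {"delta_pos": [0, -4.5, 0], "delta_rot": [0, 0, 0], "hand": 3.4},
  {"delta_pos": [0, -4.5, 0], "delta_rot": [0, 0, 0], "hand": 3.4},
  {"delta_pos": [0, -4.5, 0], "delta_rot": [0, 0, 0], "hand": 3.4},
  {"delta_pos": [0, 0, 0], "delta_rot": [0, 0, 0], "hand": 3.4},
  {"delta_pos": [0, 0, 0], "delta_rot": [0, 0, 0], "hand": 3.4},
  {"delta_pos": [0, 0, 0], "delta_rot": [0, 0, 0], "hand": 3.4},
  {"delta_pos": [0, 0, 0], "delta_rot": [0, 0, 0], "hand": 3.4},
  {"delta_pos": [0, 0, 0], "delta_rot": [0, 0, 0], "hand": 3.4},
])

```text
t: 53.05
eef_pos: [0.4184, -0.2978, 0.1823]
ee_rot: [3.142, -0.0, 0.031]
force: [0.3, -0.7, -1.4]
width: 0.0398
```

```bash
python3 look.py w29; python3 rec.py w29 r29 0.47 -0.33 0.026 0.12 2500
```

```text
53.05 [ 0.4184 -0.2978  0.1823] [ 3.1416e+00 -5.0000e-04  3.1100e-02] [ 0.33 -0.75 -1.37] 0.039817976984330025
```

View pics/r29.png

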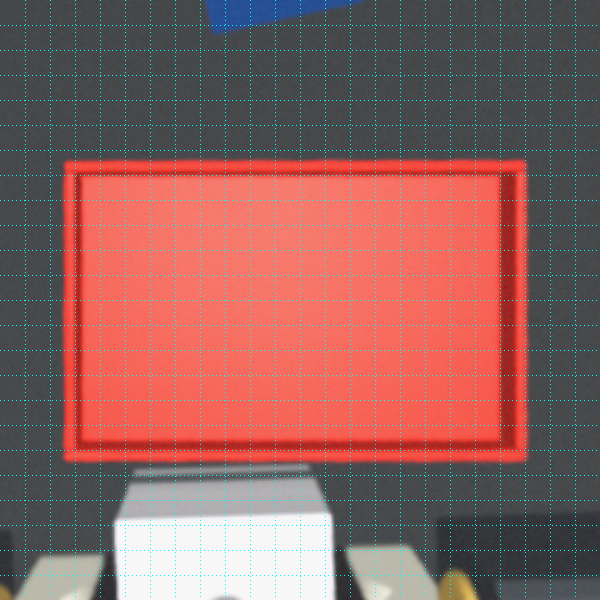

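View pics/w29.png

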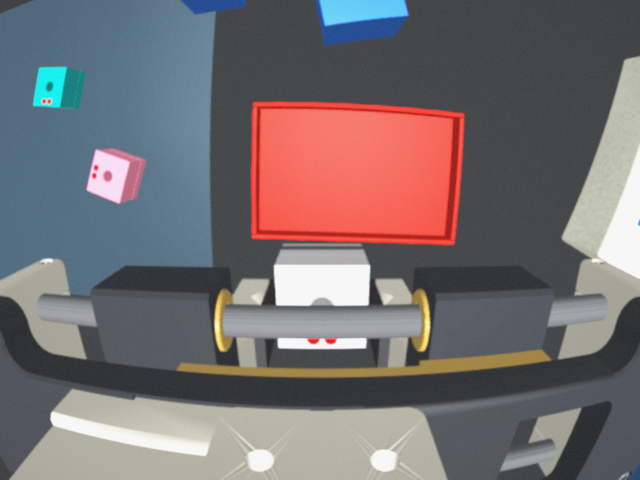

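Request:
move_arm([
  {"delta_pos": [2.4, -1.5, 0], "delta_rot": [0, 0, -1], "hand": 3.4},
  {"delta_pos": [2.4, -1.5, 0], "delta_rot": [0, 0, -0.8], "hand": 3.4},
  {"delta_pos": [0, 0, -4], "delta_rot": [0, 0, 0], "hand": 3.4},
  {"delta_pos": [0, 0, -4], "delta_rot": [0, 0, 0], "hand": 3.4},
  {"delta_pos": [0, 0, -4], "delta_rot": [0, 0, 0], "hand": 3.4},
  {"delta_pos": [0, 0, -2], "delta_rot": [0, 0, 0], "hand": 3.4},
  {"delta_pos": [0, 0, -1], "delta_rot": [0, 0, 0], "hand": 3.4},
  {"delta_pos": [0, 0, 0], "delta_rot": [0, 0, 0], "hand": 3.4},
  {"delta_pos": [0, 0, 0], "delta_rot": [0, 0, 0], "hand": 3.4},
  {"delta_pos": [0, 0, 0], "delta_rot": [0, 0, 0], "hand": 3.4},
])

```text
t: 54.1
eef_pos: [0.4673, -0.3291, 0.0337]
ee_rot: [3.141, -0.003, -0.002]
force: [0.5, 0.2, -0.9]
width: 0.0397
```

Request:
move_arm([
  {"delta_pos": [0, 0, -0.3], "delta_rot": [0, 0, 0], "hand": 3.4},
  {"delta_pos": [0, 0, -0.2], "delta_rot": [0, 0, 0], "hand": 3.4},
  {"delta_pos": [0, 0, 0], "delta_rot": [0, 0, 0], "hand": 3.4},
  {"delta_pos": [0, 0, 0], "delta_rot": [0, 0, 0], "hand": 3.4},
  {"delta_pos": [0, 0, -0.05], "delta_rot": [0, 0, 0], "hand": 3.4},
  {"delta_pos": [0, 0, 0], "delta_rot": [0, 0, 0], "hand": 3.4},
  {"delta_pos": [0, 0, 0], "delta_rot": [0, 0, 0], "hand": 3.4},
  {"delta_pos": [0, 0, 0], "delta_rot": [0, 0, 0], "hand": 3.4},
  {"delta_pos": [0, 0, 0], "delta_rot": [0, 0, 0], "hand": 3.4},
  {"delta_pos": [0, 0, 0], "delta_rot": [0, 0, 0], "hand": 3.4},
])

```text
t: 55.1
eef_pos: [0.4661, -0.3289, 0.0266]
ee_rot: [3.141, -0.0, -0.002]
force: [-1.5, -0.2, 0.5]
width: 0.0396
```

Request:
move_arm([
  {"delta_pos": [0, 0, 0], "delta_rot": [0, 0, 0], "hand": 5.4},
  {"delta_pos": [0, 0, 0], "delta_rot": [0, 0, 0], "hand": 5.4},
  {"delta_pos": [0, 0, 0], "delta_rot": [0, 0, 0], "hand": 5.4},
  {"delta_pos": [0, 0, 0], "delta_rot": [0, 0, 0], "hand": 5.4},
  {"delta_pos": [0, 0, 1.5], "delta_rot": [0, 0, 0], "hand": 5.4},
  {"delta_pos": [0, 0, 2], "delta_rot": [0, 0, 0], "hand": 5.4},
  {"delta_pos": [0, 0, 4], "delta_rot": [0, 0, 0], "hand": 5.4},
  {"delta_pos": [0, 0, 4], "delta_rot": [0, 0, 0], "hand": 5.4},
  {"delta_pos": [0, 0, 4], "delta_rot": [0, 0, 0], "hand": 5.4},
  {"delta_pos": [0, 4.5, 1], "delta_rot": [0, 0, 0], "hand": 5.4},
])

```text
t: 56.1
eef_pos: [0.4684, -0.2871, 0.1962]
ee_rot: [3.138, -0.006, -0.005]
force: [1.1, 0.8, -0.8]
width: 0.0542
```

```bash
python3 - <<'E'
from h import *
b=grab_frame('side')
cv2.imwrite('pics/s30.png',b)
E
```

```text
(no output)
```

View pics/s30.png

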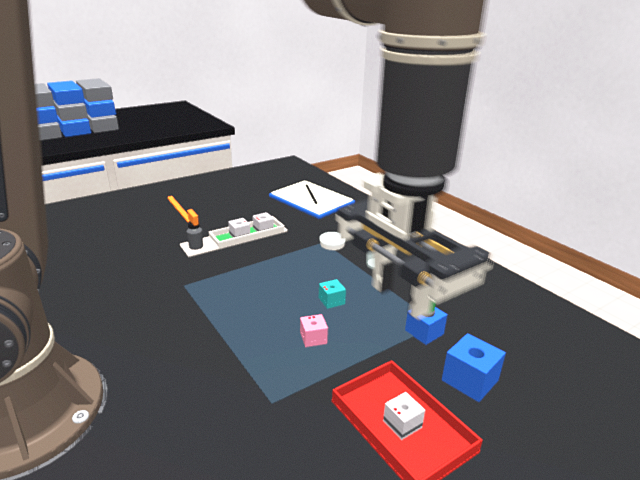

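Request:
move_arm([
  {"delta_pos": [-0.3, 4.5, 0.3], "delta_rot": [0, 0, 7], "hand": 5.4},
  {"delta_pos": [-0.3, 4.5, 0.3], "delta_rot": [0, 0, 7], "hand": 5.4},
  {"delta_pos": [-0.3, 4.5, 0.3], "delta_rot": [0, 0, 7], "hand": 5.4},
  {"delta_pos": [-0.3, 4.5, 0.3], "delta_rot": [0, 0, 7], "hand": 5.4},
  {"delta_pos": [-0.3, 4.5, 0.3], "delta_rot": [0, 0, 7], "hand": 5.4},
  {"delta_pos": [-0.3, 4.5, 0.3], "delta_rot": [0, 0, 7], "hand": 5.4},
  {"delta_pos": [-0.3, 4.5, 0.3], "delta_rot": [0, 0, 7], "hand": 5.4},
  {"delta_pos": [-0.3, 4.5, 0.3], "delta_rot": [0, 0, 7], "hand": 5.4},
  {"delta_pos": [-0.3, 4.5, 0.3], "delta_rot": [0, 0, 7], "hand": 5.4},
  {"delta_pos": [-0.3, 4.5, 0.3], "delta_rot": [0, 0, 7], "hand": 5.4},
])

```text
t: 57.15
eef_pos: [0.4353, 0.1681, 0.2219]
ee_rot: [3.141, -0.001, 1.225]
force: [1.1, -0.2, 0.0]
width: 0.054
```

Request:
move_arm([
  {"delta_pos": [-1.4, 4.5, 0], "delta_rot": [0, 0, 6], "hand": 5.4},
  {"delta_pos": [-1.4, 4.5, 0], "delta_rot": [0, 0, 6], "hand": 5.4},
  {"delta_pos": [0, 0, 0], "delta_rot": [0, 0, 6], "hand": 5.4},
  {"delta_pos": [0, 0, 0], "delta_rot": [0, 0, 0], "hand": 5.4},
  {"delta_pos": [0, 0, 0], "delta_rot": [0, 0, 0], "hand": 5.4},
  {"delta_pos": [0, 0, 0], "delta_rot": [0, 0, 0], "hand": 5.4},
  {"delta_pos": [0, 0, 0], "delta_rot": [0, 0, 0], "hand": 5.4},
  {"delta_pos": [0, 0, 0], "delta_rot": [0, 0, 0], "hand": 5.4},
  {"delta_pos": [0, 0, 0], "delta_rot": [0, 0, 0], "hand": 5.4},
  {"delta_pos": [0, 0, 0], "delta_rot": [0, 0, 0], "hand": 5.4},
])

```text
t: 58.15
eef_pos: [0.4082, 0.2559, 0.2216]
ee_rot: [3.141, -0.0, 1.533]
force: [-0.6, -0.3, -0.9]
width: 0.0539
```

```bash
python3 look.py w31; python3 rec.py w31 r31 0.41 0.33 0.094 0.04 7000
```

```text
58.15 [0.4082 0.2559 0.2216] [ 3.1415 -0.      1.533 ] [-0.56 -0.3  -0.89] 0.05388441034125346
```

View pics/w31.png

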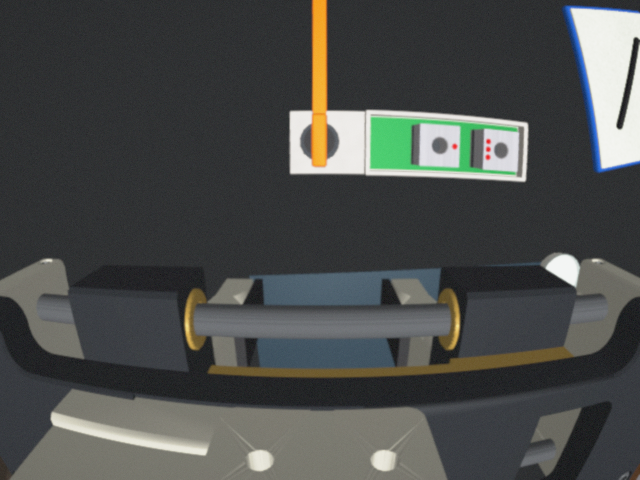

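View pics/r31.png

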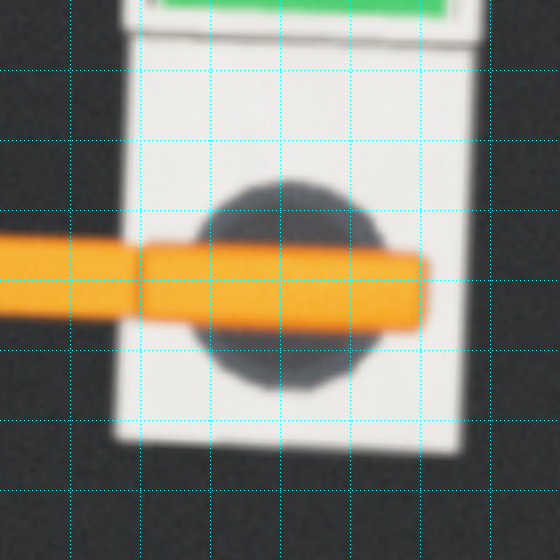

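Request:
move_arm([
  {"delta_pos": [0.1, 3.7, 0], "delta_rot": [0, 0, 0], "hand": 4},
  {"delta_pos": [0, 3.7, 0], "delta_rot": [0, 0, 0], "hand": 4},
  {"delta_pos": [0, 0, -3], "delta_rot": [0, 0, 0], "hand": 4},
  {"delta_pos": [0, 0, -4], "delta_rot": [0, 0, 0], "hand": 4},
  {"delta_pos": [0, 0, -3], "delta_rot": [0, 0, 0], "hand": 4},
  {"delta_pos": [0, 0, -1.2], "delta_rot": [0, 0, 0], "hand": 4},
  {"delta_pos": [0, 0, 0], "delta_rot": [0, 0, 0], "hand": 4},
  {"delta_pos": [0, 0, 0], "delta_rot": [0, 0, 0], "hand": 4},
  {"delta_pos": [0, 0, 0], "delta_rot": [0, 0, 0], "hand": 4},
  {"delta_pos": [0, 0, 0], "delta_rot": [0, 0, 0], "hand": 4},
])

```text
t: 59.2
eef_pos: [0.4096, 0.3309, 0.111]
ee_rot: [3.14, -0.002, 1.534]
force: [-0.2, -0.3, -0.1]
width: 0.0398
```

```bash
python3 look.py w32; python3 - <<'E'
from h import *
b=grab_frame('side')
cv2.imwrite('pics/s32.png',cv2.resize(b[160:270,120:270],None,fx=5,fy=5,interpolation=cv2.INTER_CUBIC))
E
```

```text
59.2 [0.4096 0.3309 0.111 ] [ 3.1402e+00 -2.3000e-03  1.5338e+00] [-0.18 -0.25 -0.14] 0.03976123392053998
```

View pics/s32.png

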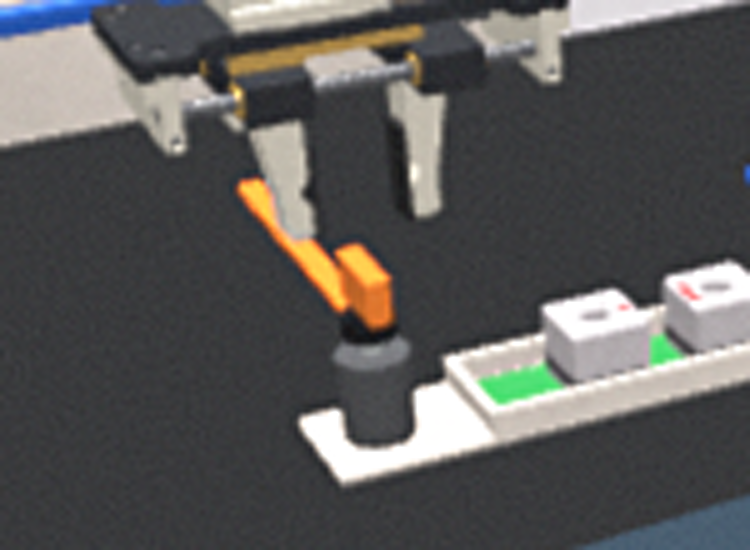

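View pics/w32.png

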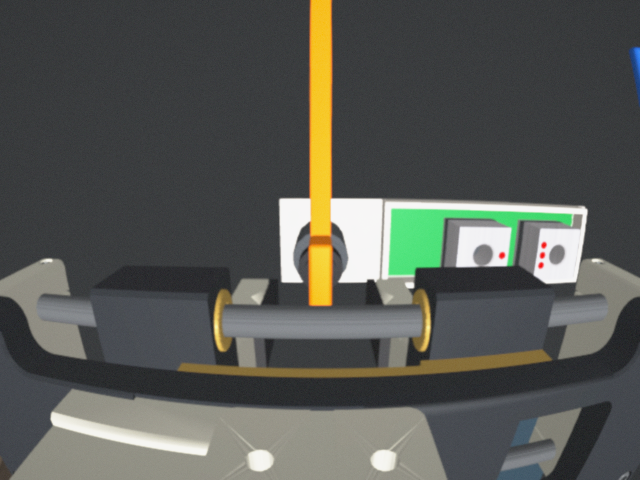

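Request:
move_arm([
  {"delta_pos": [0, 0, -1], "delta_rot": [0, 0, 0], "hand": 4},
  {"delta_pos": [0, 0, -1], "delta_rot": [0, 0, 0], "hand": 4},
  {"delta_pos": [0, 0, -1], "delta_rot": [0, 0, 0], "hand": 4},
  {"delta_pos": [0, 0, -0.4], "delta_rot": [0, 0, 0], "hand": 4},
  {"delta_pos": [0, 0, 0], "delta_rot": [0, 0, 0], "hand": 4},
  {"delta_pos": [0, 0, 0], "delta_rot": [0, 0, 0], "hand": 4},
  {"delta_pos": [0, 0, 0], "delta_rot": [0, 0, 0], "hand": 4},
  {"delta_pos": [0, 0, 0], "delta_rot": [0, 0, 0], "hand": 4},
  {"delta_pos": [0, 0, 0], "delta_rot": [0, 0, 0], "hand": 4},
  {"delta_pos": [0, 0, 0], "delta_rot": [0, 0, 0], "hand": 4},
])

```text
t: 60.3
eef_pos: [0.4091, 0.3303, 0.0758]
ee_rot: [3.141, -0.0, 1.534]
force: [-0.4, -0.6, -1.1]
width: 0.0399
```

```bash
python3 look.py w33; python3 - <<'E'
from h import *
b=grab_frame('side')
cv2.imwrite('pics/s33.png',cv2.resize(b[160:270,120:270],None,fx=5,fy=5,interpolation=cv2.INTER_CUBIC))
E
```

```text
60.3 [0.4091 0.3303 0.0758] [ 3.1414e+00 -3.0000e-04  1.5337e+00] [-0.44 -0.61 -1.06] 0.03986634445273099
```

View pics/s33.png

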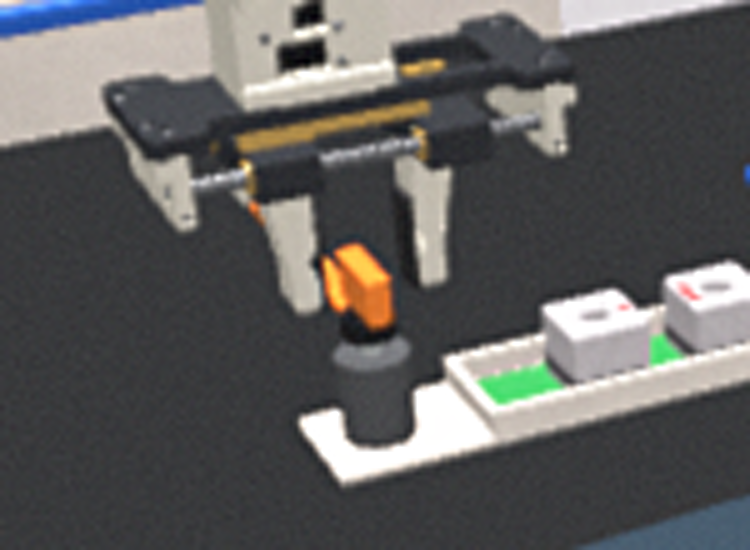

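Request:
move_arm([
  {"delta_pos": [0, 0, 0], "delta_rot": [0, 0, 0], "hand": 0.5},
  {"delta_pos": [0, 0, 0], "delta_rot": [0, 0, 0], "hand": 0.5},
  {"delta_pos": [0, 0, 0], "delta_rot": [0, 0, 0], "hand": 0.5},
  {"delta_pos": [0, 0, 0], "delta_rot": [0, 0, 0], "hand": 0.5},
  {"delta_pos": [0, 0, 0], "delta_rot": [0, 0, 0], "hand": 0.5},
  {"delta_pos": [0, 0, 0], "delta_rot": [0, 0, 0], "hand": 0.5},
  {"delta_pos": [0, 0, 0], "delta_rot": [0, 0, 0], "hand": 0.5},
  {"delta_pos": [0, 0, 0], "delta_rot": [0, 0, 0], "hand": 0.5},
  {"delta_pos": [0, 0, 0], "delta_rot": [0, 0, 0], "hand": 0.5},
  {"delta_pos": [0, 0, 0], "delta_rot": [0, 0, 0], "hand": 0.5},
], force=50)

```text
t: 61.4
eef_pos: [0.409, 0.3302, 0.0755]
ee_rot: [-3.141, 0.0, 1.534]
force: [-1.3, -0.6, 0.3]
width: 0.0115
```

Request:
move_arm([
  {"delta_pos": [0, 0, -0.2], "delta_rot": [0, 0, 0], "hand": 0.5},
  {"delta_pos": [0, 0, -0.2], "delta_rot": [0, 0, 0], "hand": 0.5},
  {"delta_pos": [0, 0, -0.2], "delta_rot": [0, 0, 0], "hand": 0.5},
  {"delta_pos": [0, 0, -0.2], "delta_rot": [0, 0, 0], "hand": 0.5},
  {"delta_pos": [0, 0, -0.1], "delta_rot": [0, 0, 0], "hand": 0.5},
  {"delta_pos": [0, 0, 0], "delta_rot": [0, 0, 0], "hand": 0.5},
  {"delta_pos": [0, 0, 0], "delta_rot": [0, 0, 0], "hand": 0.5},
  {"delta_pos": [0, 0, 0], "delta_rot": [0, 0, 0], "hand": 0.5},
  {"delta_pos": [0, 0, 0], "delta_rot": [0, 0, 0], "hand": 0.5},
  {"delta_pos": [0, 0, 0], "delta_rot": [0, 0, 0], "hand": 0.5},
])

```text
t: 62.4
eef_pos: [0.4091, 0.3303, 0.0668]
ee_rot: [3.141, -0.0, 1.534]
force: [-3.6, -0.9, 6.1]
width: 0.0116
```

Request:
move_arm([
  {"delta_pos": [0, 0, -0.1], "delta_rot": [0, 0, 0], "hand": 0.5},
  {"delta_pos": [0, 0, 0], "delta_rot": [0, 0, 0], "hand": 0.5},
  {"delta_pos": [0, 0, 0], "delta_rot": [0, 0, -3], "hand": 0.5},
  {"delta_pos": [0, 0, 0], "delta_rot": [0, 0, -5], "hand": 0.5},
  {"delta_pos": [0, 0, 0], "delta_rot": [0, 0, -5], "hand": 0.5},
  {"delta_pos": [0, 0, 0], "delta_rot": [0, 0, -5], "hand": 0.5},
  {"delta_pos": [0, 0, 0], "delta_rot": [0, 0, -5], "hand": 0.5},
  {"delta_pos": [0, 0, 0], "delta_rot": [0, 0, -5], "hand": 0.5},
  {"delta_pos": [0, 0, 0], "delta_rot": [0, 0, 0], "hand": 0.5},
  {"delta_pos": [0, 0, 0], "delta_rot": [0, 0, 0], "hand": 0.5},
])

```text
t: 63.4
eef_pos: [0.4092, 0.3302, 0.0659]
ee_rot: [3.141, -0.0, 1.045]
force: [-3.4, 0.3, 7.7]
width: 0.0116
```

```bash
python3 look.py w34; python3 - <<'E'
from h import *
b=grab_frame('side')
cv2.imwrite('pics/s34.png',cv2.resize(b[160:270,120:270],None,fx=5,fy=5,interpolation=cv2.INTER_CUBIC))
print(get_state()['moment'])
E
```

```text
63.4 [0.4092 0.3302 0.0659] [ 3.1414e+00 -2.0000e-04  1.0450e+00] [-3.44  0.29  7.69] 0.011577190349171564
[-0.45416839  1.32928628 -0.01972623]
```

View pics/s34.png

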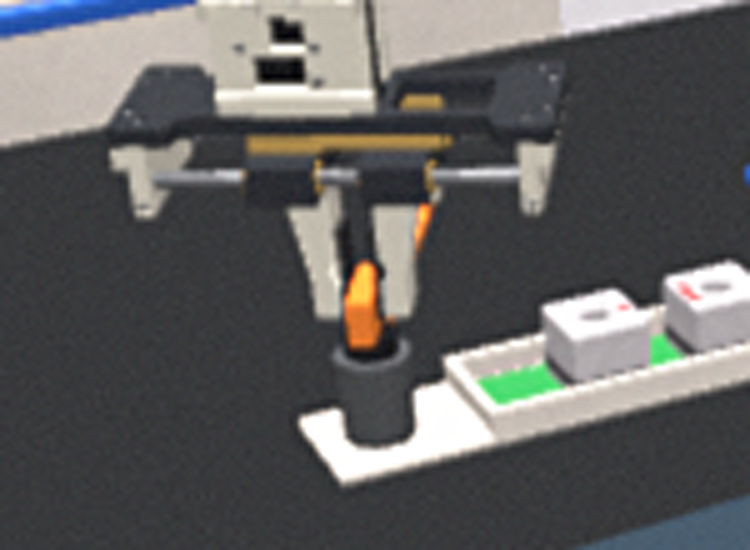

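Request:
move_arm([
  {"delta_pos": [0, 0, 0], "delta_rot": [0, 0, -6], "hand": 0.5},
  {"delta_pos": [0, 0, 0], "delta_rot": [0, 0, -6], "hand": 0.5},
  {"delta_pos": [0, 0, 0], "delta_rot": [0, 0, -6], "hand": 0.5},
  {"delta_pos": [0, 0, 0], "delta_rot": [0, 0, -6], "hand": 0.5},
  {"delta_pos": [0, 0, 0], "delta_rot": [0, 0, -6], "hand": 0.5},
  {"delta_pos": [0, 0, 0], "delta_rot": [0, 0, -6], "hand": 0.5},
  {"delta_pos": [0, 0, 0], "delta_rot": [0, 0, -6], "hand": 0.5},
  {"delta_pos": [0, 0, 0], "delta_rot": [0, 0, -6], "hand": 0.5},
  {"delta_pos": [0, 0, 0], "delta_rot": [0, 0, -6], "hand": 0.5},
  {"delta_pos": [0, 0, 0], "delta_rot": [0, 0, -6], "hand": 0.5},
])

```text
t: 64.5
eef_pos: [0.4092, 0.3302, 0.0659]
ee_rot: [3.142, -0.0, -0.006]
force: [-2.8, -1.2, 6.8]
width: 0.0115
```

Request:
move_arm([
  {"delta_pos": [0, 0, 0], "delta_rot": [0, 0, -2], "hand": 0.5},
  {"delta_pos": [0, 0, 0], "delta_rot": [0, 0, 0], "hand": 0.5},
  {"delta_pos": [0, 0, 0], "delta_rot": [0, 0, 0], "hand": 0.5},
  {"delta_pos": [0, 0, 0], "delta_rot": [0, 0, 0], "hand": 0.5},
  {"delta_pos": [0, 0, 0], "delta_rot": [0, 0, 0], "hand": 0.5},
  {"delta_pos": [0, 0, 0], "delta_rot": [0, 0, 0], "hand": 0.5},
  {"delta_pos": [0, 0, 0], "delta_rot": [0, 0, 0], "hand": 0.5},
  {"delta_pos": [0, 0, 0], "delta_rot": [0, 0, 0], "hand": 0.5},
  {"delta_pos": [0, 0, 0], "delta_rot": [0, 0, 0], "hand": 0.5},
  {"delta_pos": [0, 0, 0], "delta_rot": [0, 0, 0], "hand": 0.5},
])

```text
t: 65.5
eef_pos: [0.4092, 0.3301, 0.0659]
ee_rot: [3.142, -0.0, -0.037]
force: [-3.4, -0.9, 7.2]
width: 0.0115
```

```bash
python3 look.py w35; python3 - <<'E'
from h import *
b=grab_frame('side')
cv2.imwrite('pics/s35.png',cv2.resize(b[160:270,150:300],None,fx=5,fy=5,interpolation=cv2.INTER_CUBIC))
E
```

```text
65.5 [0.4092 0.3301 0.0659] [ 3.1416e+00 -2.0000e-04 -3.6900e-02] [-3.43 -0.88  7.17] 0.01153048533470893
```

View pics/s35.png

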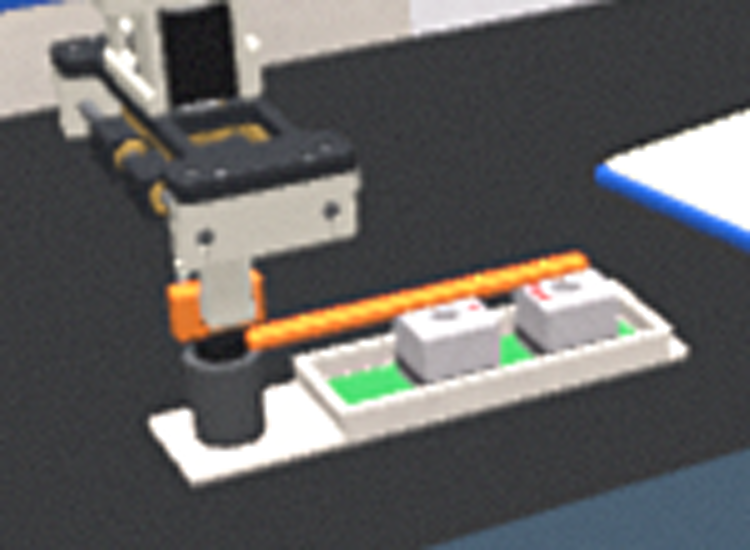

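View pics/w35.png

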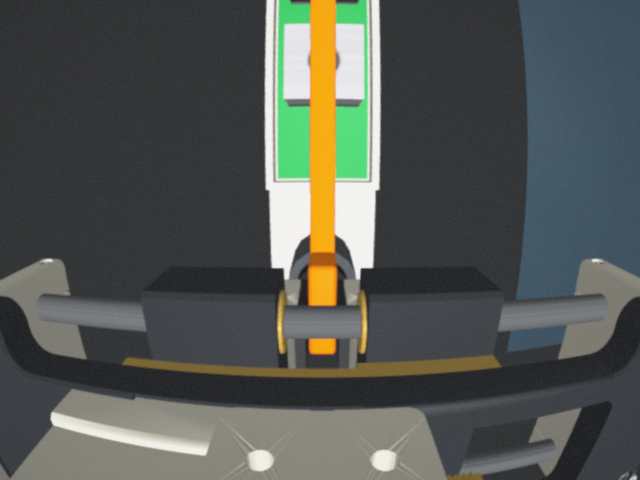

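Turned 90°. Release gently and rise.

Request:
move_arm([
  {"delta_pos": [0, 0, 0.2], "delta_rot": [0, 0, 0], "hand": 0.5},
  {"delta_pos": [0, 0, 0.2], "delta_rot": [0, 0, 0], "hand": 0.5},
  {"delta_pos": [0, 0, 0], "delta_rot": [0, 0, 0], "hand": 4},
  {"delta_pos": [0, 0, 0], "delta_rot": [0, 0, 0], "hand": 4},
  {"delta_pos": [0, 0, 0], "delta_rot": [0, 0, 0], "hand": 4},
  {"delta_pos": [0, 0, 0], "delta_rot": [0, 0, 0], "hand": 4},
  {"delta_pos": [0, 0, 2], "delta_rot": [0, 0, 0], "hand": 4},
  {"delta_pos": [0, 0, 4], "delta_rot": [0, 0, 0], "hand": 4},
  {"delta_pos": [0, 0, 4], "delta_rot": [0, 0, 0], "hand": 4},
  {"delta_pos": [0, 0, 4], "delta_rot": [0, 0, 0], "hand": 4},
])

```text
t: 66.6
eef_pos: [0.4089, 0.3299, 0.2109]
ee_rot: [3.141, 0.0, -0.037]
force: [0.8, 0.7, 0.0]
width: 0.0401
```

Request:
move_arm([
  {"delta_pos": [0, 0, 3], "delta_rot": [0, 0, 0], "hand": 4},
  {"delta_pos": [0, -4, 1], "delta_rot": [0, 0, 0], "hand": 4},
  {"delta_pos": [0, -4, 0], "delta_rot": [0, 0, 0], "hand": 4},
  {"delta_pos": [0, 0, 0], "delta_rot": [0, 0, 0], "hand": 4},
  {"delta_pos": [0, 0, 0], "delta_rot": [0, 0, 0], "hand": 4},
  {"delta_pos": [0, 0, 0], "delta_rot": [0, 0, 0], "hand": 4},
  {"delta_pos": [0, 0, 0], "delta_rot": [0, 0, 0], "hand": 4},
  {"delta_pos": [0, 0, 0], "delta_rot": [0, 0, 0], "hand": 4},
  {"delta_pos": [0, 0, 0], "delta_rot": [0, 0, 0], "hand": 4},
  {"delta_pos": [0, 0, 0], "delta_rot": [0, 0, 0], "hand": 4},
])

```text
t: 67.6
eef_pos: [0.409, 0.2505, 0.2493]
ee_rot: [3.141, 0.0, -0.037]
force: [-0.8, -0.3, -1.5]
width: 0.0401
```

```bash
python3 look.py w36; python3 - <<'E'
from h import *
b=grab_frame('side');cv2.imwrite('pics/s36f.png',b)
cv2.imwrite('pics/s36.png',cv2.resize(b[170:260,160:300],None,fx=5.5,fy=5.5,interpolation=cv2.INTER_CUBIC))
for z in (.094,.089,.084): print(z,fproj('side',[.409,.3296,z]))
E
```

```text
67.6 [0.409  0.2505 0.2493] [ 3.1411e+00  3.0000e-04 -3.6700e-02] [-0.79 -0.34 -1.46] 0.04012342210633087
0.094 [192.31435871 212.54951671]
0.089 [192.53362473 214.49783181]
0.084 [192.75196538 216.43792443]
```

View pics/s36.png

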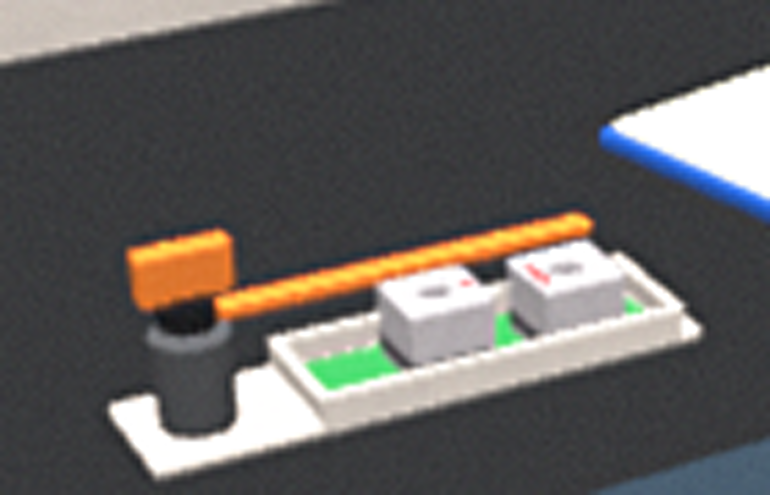

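View pics/s36f.png

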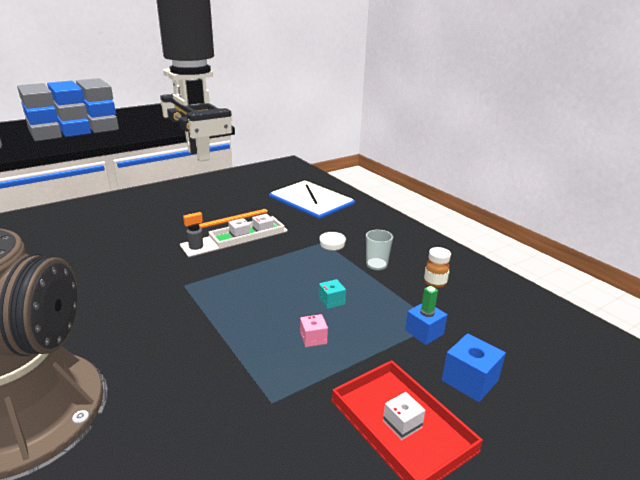

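View pics/w36.png

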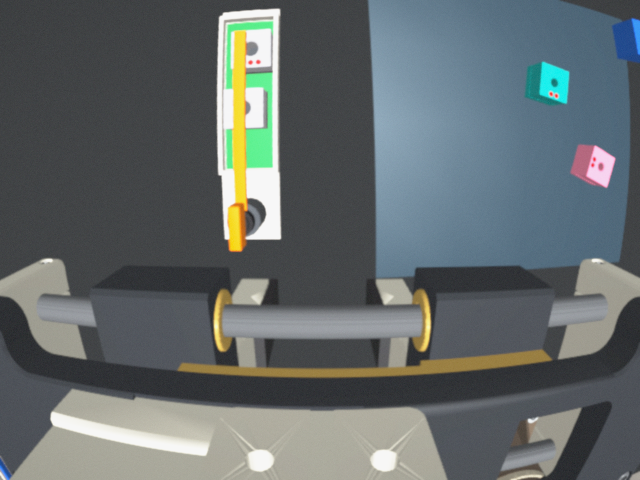

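```bash
python3 - <<'E'
from h import *
a=cv2.resize(cv2.imread('pics/s35.png'),(150,110),interpolation=cv2.INTER_AREA)
b=cv2.imread('pics/s36f.png')[160:270,150:300]
def prof(im):
    f=im.astype(float);o=np.clip(f[...,2]-f[...,0]-60,0,None)
    w=o[:,58:112]; r=np.arange(110)[:,None]
    return (w*r).sum(0)/w.sum(0)
d=prof(a)-prof(b);print(np.median(d),d.round(1)[::6])
for z in(.06,.055,.05): print(fproj('side',[.5,.326,z]))
E
```

```text
1.7520029809168243 [1.7 1.8 1.9 1.7 1.9 1.7 1.4 1.8 1.4]
[229.91984182 217.29329215]
[230.05277559 219.13710472]
[230.18517563 220.97351433]
```

```bash
python3 - <<'E'
from station import *
print(job_done())
E
```

```text
the job is handed in; nothing more can be done
None
```

The job is done and handed in; no verdict came back, so what follows rests on my own checks.

- **Trying the gauge:** Three holders were present, with one, two and three dots, and I tried them in that order. The gauge went about 18 mm into the one-dot and three-dot bores. It stopped on top of the two-dot holder, pressing with about 13 N.
- **Sorting:** I put the gauge back in the smaller blue stand first. Then I stood holders 1 and 3 in the trough and holder 2 in the red tray.
- **Knob:** I pushed it down about 10 mm and turned it about 90° clockwise while holding it down.

**Last checks:**
- The last pictures show all three holders upright in their places and the gauge in its stand. The pink and turquoise blocks, the beaker, the jar and the dish look unmoved.
- The arm lies over the trough. It rose only 4.8 mm on release, so the bayonet is holding the knob about 5 mm down.

**One disagreement:** the fingertips turned out to be level with the tool point (TCP), not 22 mm ahead of it as the description says. Because of this, my first three tries at gripping holder 3 either closed just above it or caught only its top edge. I lowered the hand, and the grips then held. No holder was displaced.

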